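# Close up the lids on a chilled pan unit

### The arm

A 6-joint arm with a two-finger parallel gripper is mounted at the origin on the work surface. World frame = base frame: x ahead of the robot, y to its left, z up, the work surface at z = 0. Lengths are in m, angles in rad, forces in N, time in s.
With the tool pointing down it reaches from about 0.25 to 0.725 m from the base axis. Payload 4 kg.
Tool frame: the origin (TCP) lies at the very end of the fingers, on their centre line; the grasp point (between the pads) lies 19 mm behind it; z points along the fingers, y is the direction in which the jaws open and shut (so a half turn about z gives the same grasp; the last joint's range is limited). The gripper opens to 85 mm and grips with 20 to 120 N. Pads are 22 mm wide; open, the fingers measure 114 mm over their backs; the gripper's body (76 mm by 85 mm) begins 54 mm behind the grasp point. The pads swing forward as they close: fully open they stand 13 mm farther back than shut.
Start: joints at [1.252, 0.241, 0.005, 1.335, 0, 1.571], TCP at [0.157, 0.475, 0.231] pointing down, gripper open.
Joint ranges: [-2.72, 2.72], [-1.05, 1.87], [-1.09, 1.28], [-1.99, 2.15], [-1.42, 1.44], [-3.14, 3.14]. Speed limits (rad/s): [2.79, 2.79, 3.14, 3.14, 3.14, 3.14].

### API

Orientations are given as a unit quaternion [x, y, z, w].
In Python, from workcell import bot gives the robot as it stands.
- The arm moves only by the shell command python3 -m crank 'ROWS'. ROWS is JSON, a list that holds one entry, the list of rows, each a list of 5 numbers: the shift along the tool's x, y, z in mm, then the turn about the tool's z in degrees, then the closure in counts, from 0 (fully open) to 255 (shut). In form: [[[tx, ty, tz, turn, grip], ...]]. A call has 1 to 12 rows; each row shifts and turns the pose as measured when the row begins, along the tool's axes as they then stand; what a row does not reach is not made up. A row lasts 1/8 s, in which the tool goes at most 62.5 mm and 10.7 degrees, less where a joint would pass 70% of its speed; a pose out of reach is approached as far as the arm can. A call is refused whole if a number of a shift passes 62.5 or a number of a turn 10.7, either way. A call with a gripper value outside its range is refused whole. The fingers move at their own pace and stop on an object; the grip force is fixed at half the most. Time passes only in rows, so rows that do not move let the fingers close. It gives the time, the measured TCP pose, the force and the opening at its end, in the units of the state.
- bot.get_obs(): the state, without advancing time (a new reading comes with each control period).
- bot.camera(name): name is "scene" or "top" or "wrist"; returns a dict with "img" (420x560x3 uint8, blue, green, red), "depth" (420x560 float32, m along the optical axis (not along the pixel's ray), 0 where there is no reading), "fx", "fy", "cx", "cy" (pixels), "R" (3x3) and "t" (3): a world point X has camera coordinates R X + t; the wrist camera has in their place "T_tool_cam" (4x4, takes a point from camera to tool coordinates, whose origin is the TCP and whose axes are the flange's). Camera axes: x right, y down, z forward; pixel columns grow to the right and rows downward; lengths in m; the calibration is good to about 2 mm. A picture is of the moment at which its call begins: read the wrist's pose just before it.
- bot.job_done(): hands the job in, once; it reports no verdict.
The state is a dict: "clock": time; "joint_pos": joint angles; "joint_vel": joint speeds; "tau": joint torques, N m; "eef_pos": TCP position; "tool_rot": TCP orientation; "ft_force": force on the tool from outside, world axes, zero at the start; "ft_torque": the same for the moment, N m; "grip_width": finger opening in m.
Only numpy, scipy, OpenCV 4.12 (cv2) and the standard library are available. Lean on these libraries where they do the work, as an engineer would, in place of code of your own. Each camera call takes 0.05 s, during which the arm holds its last target.

### The job

Lay the loose lid from the bench into the recess of the pan unit, over the open pan, under the wire shelf. Then slide it along and press it firmly against the lid already there, so that the two butt flush with no gap and the pair is tight up against the right end of the recess, both lying flat. Let go, without shifting or tipping the other things on the bench.

Things in the scene. Friction and masses are not known exactly. Their poses are not given: they have to be found in the camera images.
- unit: Fixed steel pan unit, 140 (x) by 410 (y) by 68 mm high; origin at the centre of its underside, z up, +y its left end seen from the robot. On top a ledge at z = 60 mm inside a kerb 12 mm thick, 8 mm high; the recess in the kerb is 116 mm (x) by 386 mm (y, -193 to +193). Open pans under it, right y = -180 to -25, left y = -9 to 163; a strip at the left end stays bare.
- home_home (a point): On the unit's ledge (unit x = 0, y = -105, z = 60 mm): where the origin of the right lid is when it is tight up against the right end of the recess.
- loose_home (a point): On the unit's ledge (unit x = 0, y = +71, z = 60 mm): where the origin of the left (loose) lid is when it is flush against the right lid and both are home.
- shelf_edge (a point): Middle of the left edge of the wire shelf fixed over the unit. Wires along y at z = 295 to 305 mm above the bench, from this edge (unit y = +135 mm) to the unit's right end, unit x = -68 to +100 mm. Posts 12 mm thick at unit (64, -199), (-64, -199) and (78, -50) mm; open at the left. Small cups stand on its right end.
- home_lid: White plastic lid already lying in the right part of the recess, not quite against its right end; free to slide. Plate 110 (x) by 176 (y) by 10 mm thick, about 0.3 kg; origin at the centre of its underside. Handle: a bar along its y, 80 mm long, 16 mm wide (x), z = 32 to 50 mm, centred, on two feet at y = +-33 mm, 22 mm free beneath it.
- loose_lid: Second lid, the same in every size and material (plate 110 by 176 by 10 mm, handle bar along its y, 80 long, 16 wide, z = 32 to 50 mm), lying loose on the bench to the left of the unit; origin at the centre of its underside, z up.
- tub: Bystander: closed clear tub with white cover, 66 by 126 by 54 mm high, in front of the unit; origin under its centre.
- black_trays: Bystander: stack of black trays, 120 by 160 by 55 mm high; origin under its centre.
- squeeze_bottle: Bystander: yellow bottle, 60 mm diameter, 140 mm high; origin under its centre.

How it is judged:
On the way:
1. with both lids flat in the recess, the loose lid is pressed against the other, which is up against the right end of the recess, with more than 6 N (y of loose_lid in the frame of home_lid between 0.1735 and 0.1785 m and y of home_lid in the frame of unit below -0.102 m and angle between the y axis of loose_lid and the y axis of home_lid, either way round below 0.02 rad and z of loose_lid in the frame of unit between 0.057 and 0.0625 m and z of home_lid in the frame of unit between 0.057 and 0.0625 m and angle between each of loose_lid, home_lid's own z axis and vertical below 0.02 rad and x of loose_lid in the frame of unit between -0.006 and 0.006 m and x of home_lid in the frame of unit between -0.006 and 0.006 m and contact force between loose_lid and home_lid above 6 N), for 0.15 s.
At the end, for the whole second after the job is handed in: Both lids lie flat in the recess (within 2.5 mm of height, 0.02 rad), the gap between them is under 2.5 mm and they are parallel within 0.02 rad, the right lid is within 3 mm of the recess's right end, and both are released and at rest (y of loose_lid in the frame of home_lid between 0.1735 and 0.1785 m and y of home_lid in the frame of unit below -0.102 m and angle between the y axis of loose_lid and the y axis of home_lid, either way round below 0.02 rad and z of loose_lid in the frame of unit between 0.057 and 0.0625 m and z of home_lid in the frame of unit between 0.057 and 0.0625 m and angle between each of loose_lid, home_lid's own z axis and vertical below 0.02 rad and x of loose_lid in the frame of unit between -0.006 and 0.006 m and x of home_lid in the frame of unit between -0.006 and 0.006 m and linear speed of each of loose_lid, home_lid below 0.01 m/s); the robot touches nothing.
It fails at once if the tub is moved more than 20 mm or tipped (distance of tub from where it was at the start of the episode above 0.02 m or angle between tub's own z axis and vertical above 0.4 rad).
It fails at once if the stack of black trays is moved more than 20 mm or tipped (distance of black_trays from where it was at the start of the episode above 0.02 m or angle between black_trays's own z axis and vertical above 0.4 rad).
It fails at once if the yellow bottle is moved more than 20 mm or tipped (distance of squeeze_bottle from where it was at the start of the episode above 0.02 m or angle between squeeze_bottle's own z axis and vertical above 0.4 rad).
It also fails if it takes over 48 s, if anything falls off the work surface, if the arm or the gripper's body presses on something with over 40 N, if the wrist force passes 120 N, or if a joint passes its speed limit or range.

## Working session

There is one attempt and no reset: what is moved stays moved. The work goes in short steps, Python scripts to look and compute and a shell command to move; the robot and the scene stay as the last step left them, time stands still between calls to the robot, and variables do not carry over. Pictures are saved under pics/ and viewed, and the job is handed in when it is done.

```bash
ls; mkdir -p pics
python3 - <<'E'
from workcell import bot
import cv2,numpy as np
o=bot.get_obs();print({k:np.round(v,3) for k,v in o.items()})
for n in("scene","top","wrist"):
    c=bot.camera(n);cv2.imwrite(f"pics/{n}0.png",c["img"]);np.savez(f"{n}0.npz",**c)
    print(n,c["fx"],c["cx"],c["cy"],c.get("R"),c.get("t"),c.get("T_tool_cam"))
E
```

```text
pics
{'clock': np.float64(0.0), 'joint_pos': array([1.252, 0.241, 0.004, 1.335, 0.   , 1.571]), 'joint_vel': array([ 0.   ,  0.001, -0.   , -0.001, -0.001, -0.001]), 'tau': array([ 1.0000e-03, -3.7232e+01,  2.5241e+01,  1.7000e-02,  0.0000e+00,
        0.0000e+00]), 'eef_pos': array([0.156, 0.474, 0.23 ]), 'tool_rot': array([ 0.159,  0.987, -0.001, -0.   ]), 'ft_force': array([ 1.586, -0.301, -0.302]), 'ft_torque': array([-0.003, -0.002,  0.012]), 'grip_width': np.float64(0.085)}
scene 418.15813260598355 279.0056515400738 208.2513453087517 [[-0.78754622  0.61601197  0.01732628]
 [ 0.42293506  0.56072675 -0.71183667]
 [-0.44821522 -0.55327639 -0.70213129]] [ 0.40005009 -0.09809159  1.52569161] None
top 536.7125799905923 269.25187758615556 203.953749162886 [[-2.23497905e-03 -9.99782698e-01  2.07258751e-02]
 [-9.95860314e-01  3.41897952e-04 -9.08961996e-02]
 [ 9.08693615e-02 -2.08432276e-02 -9.95644675e-01]] [-0.02279717  0.53630077  1.39474226] None
wrist 322.63445593541684 278.16066810967703 209.79879540222169 None None [[-3.61373130e-04 -9.62075477e-01 -2.72783147e-01  6.85103042e-02]
 [ 9.99999934e-01 -3.60963640e-04 -5.16851570e-05 -7.80535170e-05]
 [-4.87397756e-05 -2.72783147e-01  9.62075544e-01 -1.41664132e-01]
 [ 0.00000000e+00  0.00000000e+00  0.00000000e+00  1.00000000e+00]]
```

View pics/scene0.png

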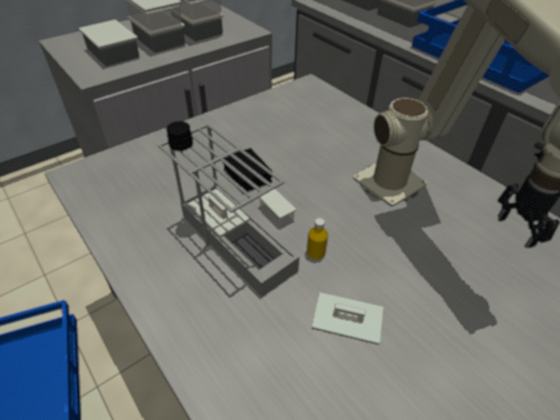

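View pics/top0.png

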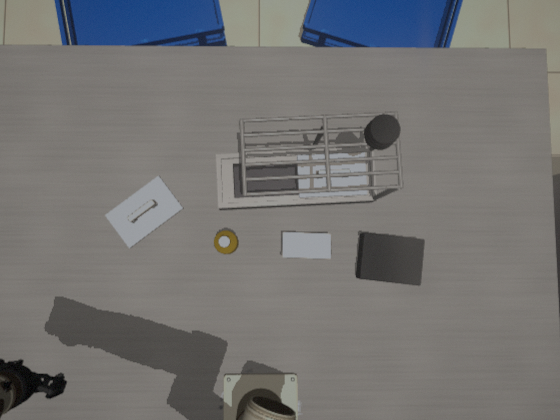

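View pics/wrist0.png

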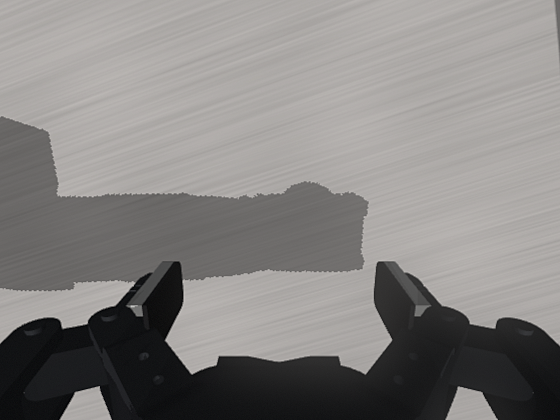

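The lid lies at top-view pixel (144,211) and is rotated. The unit's left end is near (218,182), and the shelf spans about (240–400, 115–192). The bottle is at (226,241), the tub at (306,245) and the trays at (391,258). Next I'll measure these positions.

```bash
cat > h.py <<'E'
import numpy as np,cv2
def cloud(c,T=None):
    d=np.asarray(c["depth"]).astype(float);v,u=np.indices(d.shape)
    P=np.stack([(u-c["cx"])/c["fx"]*d,(v-c["cy"])/c["fy"]*d,d],-1)
    if T is None: W=(P-c["t"])@c["R"]
    else: W=P@T[:3,:3].T+T[:3,3]
    W[d<=0]=np.nan
    return W
def ray(c,u,v,z):
    r=np.array([(u-c["cx"])/c["fx"],(v-c["cy"])/c["fy"],1.]);R=c["R"]
    o=-R.T@c["t"];d=R.T@r
    return o+d*(z-o[2])/d[2]
E
python3 - <<'E'
from h import *
c=dict(np.load("top0.npz"));W=cloud(c);img=c["img"]
def rect(m,name,z):
    n,l,s,_=cv2.connectedComponentsWithStats(m.astype(np.uint8))
    for i in range(1,n):
        if s[i,4]>60:
            v,u=np.where(l==i);P=np.array([ray(c,a,b,z)[:2] for a,b in zip(u,v)])
            r=cv2.minAreaRect((P*1000).astype(np.float32));print(name,s[i],np.round(r[0],1),np.round(r[1],1),round(r[2],1))
z=W[...,2]
roi=np.zeros(z.shape,bool);roi[100:290,80:430]=1
mn=img.min(2).astype(int)
rect(roi&(z>.004)&(z<.02)&(mn>150),"lid",.01)
v,u=np.indices(z.shape)
rect((z>.03)&(z<.06)&(u<200)&(u>100)&(v>170)&(v<250),"bar",.05)
rect(roi&(z>.062)&(z<.075)&(v<212),"kerb",.068)
rect(roi&(z>.044)&(z<.062)&(v>225),"tub/tray",.054)
rect(roi&(z>.1)&(v>215)&(u<250),"bottle",.13)
rect(roi&(z>.28)&(z<.32),"shelf",.305)
for b in (140,):pass
print("z lid region",np.nanmedian(z[200:205,150:160]), np.nanmedian(z[300:320,480:500]))
s=cv2.resize(img[100:270,90:430],None,fx=2.3,fy=2.3,interpolation=cv2.INTER_CUBIC);cv2.imwrite("pics/topz.png",s)
E
```

```text
lid [ 106  177   76   70 2174] [518.5 310.6] [107.2 171.9] 37.2
bar [127 199  30  23 224] [518.7 307.4] [18.3 81.2] 37.4
kerb [329 146  45  12 390] [ 668.2 -235.3] [ 25.8 114.8] 3.1
kerb [246 148  79  13 526] [660.3 -64.2] [ 27.5 202.8] 3.0
kerb [ 216  153  161   55 1421] [602.3 -92. ] [140.1 409.3] 2.5
kerb [330 160  38  12 315] [ 630.7 -227.8] [28.5 96.1] 2.7
kerb [298 162  28  13 264] [ 625.8 -131.8] [28.6 71.2] 2.8
kerb [331 175  39  13 382] [ 592.2 -231.2] [28.8 99.5] 2.8
kerb [298 177  29  12 297] [ 587.8 -133. ] [28.6 72.3] 0.0
tub/tray [ 282  231   50   28 1244] [ 428.6 -118.6] [125.8  65.8] 87.6
tub/tray [ 359  232   66   53 2868] [ 393.4 -338. ] [160.7 119.7] 83.3
bottle [217 232  18  18 222] [437.5  85.2] [41.3 41.2] 0.4
shelf [ 239  111  165   85 4075] [ 620.1 -128.5] [170.  343.9] 2.7
z lid region 0.03683479483365747 -0.0001945239397744858
```

View pics/topz.png

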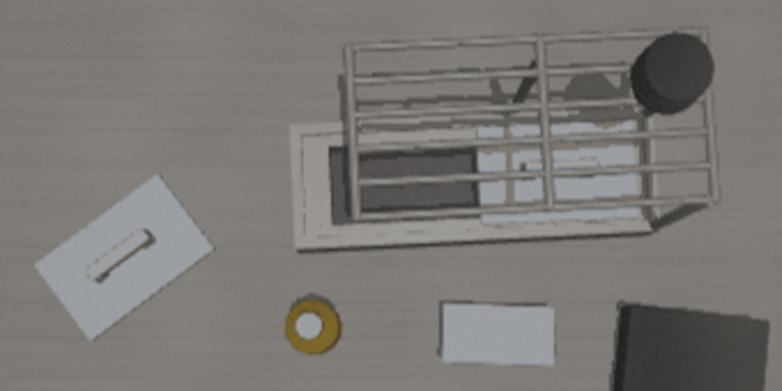

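The unit is at (0.602, -0.092) with a yaw of about 2.6°. The lid is at (0.5185, 0.309) with a yaw of about 37.3°. I'll turn the tool first, then travel.

```bash
cat >> h.py <<'E'
from scipy.spatial.transform import Rotation as Ro
def goto(p,yaw=None):
    from workcell import bot
    o=bot.get_obs();R=Ro.from_quat(o["tool_rot"]).as_matrix()
    y=np.degrees(np.arctan2(R[1,1],R[0,1]))
    print("clock",round(float(o["clock"]),2),"pos",np.round(np.array(o["eef_pos"])*1000,1),"yaw",round(y,2),"tilt",np.round(R[:2,2],4),"f",np.round(o["ft_force"],1),"w",round(float(o["grip_width"])*1000,1))
    if p is not None: print(" tool shift mm",np.round(R.T@(np.array(p)-o["eef_pos"])*1000,1))
    if yaw is not None: print(" turn",round(y-yaw,2))
E
python3 -m crank '[[[0,0,0,9,0],[0,0,0,9,0],[0,0,0,9,0],[0,0,0,8,0],[0,0,0,0,0]]]'
python3 -c "
from h import *
goto([.5015,.331,.14],37.3)"
```

```text
clock: 0.78
eef_pos: [0.1561, 0.473, 0.2286]
tool_rot: [0.456, 0.89, -0.003, 0.0]
ft_force: [1.3, 1.3, 0.3]
grip_width: 0.0855
clock 0.78 pos [156.1 473.  228.6] yaw 35.68 tilt [-0.002 -0.006] f [1.3 1.3 0.3] w 85.5
 tool shift mm [-316.5  198.2   88.8]
 turn -1.62
```

```bash
python3 -m crank '[[[-40,25,9,0,0],[-40,25,9,0,0],[-40,25,9,0,0],[-40,25,9,-1,0],[-40,25,9,0,0],[-40,25,9,0,0],[-40,25,9,0,0],[-30,20,9,0,0],[0,0,0,0,0]]]'
python3 - <<'E'
from h import *
from workcell import bot
goto([.5015,.331,.14],37.3)
for n in("top","wrist","scene"):
    c=bot.camera(n);cv2.imwrite(f"pics/{n}1.png",c["img"]);np.savez(f"{n}1.npz",**c)
goto(None)
E
```

```text
clock: 1.9
eef_pos: [0.5075, 0.3382, 0.1521]
tool_rot: [0.436, 0.9, -0.003, -0.001]
ft_force: [-0.5, -0.5, 0.1]
grip_width: 0.085
clock 1.9 pos [507.5 338.2 152.1] yaw 38.31 tilt [-0.004  -0.0051] f [-0.5 -0.5  0.1] w 85.0
 tool shift mm [-1.9 -9.1 12.2]
 turn 1.01
clock 2.05 pos [505.1 340.  153.6] yaw 38.47 tilt [-0.0035 -0.0041] f [-0.2 -0.5 -0.2] w 85.6
```

View pics/wrist1.png

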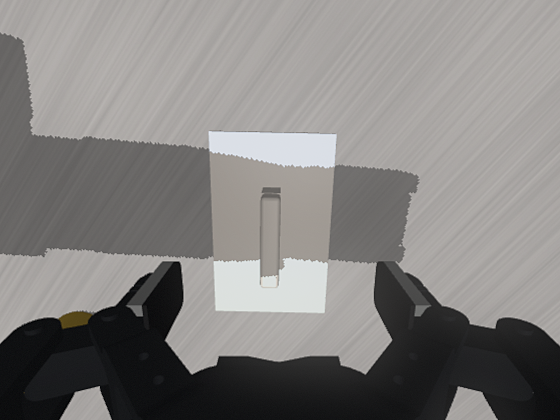

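View pics/scene1.png

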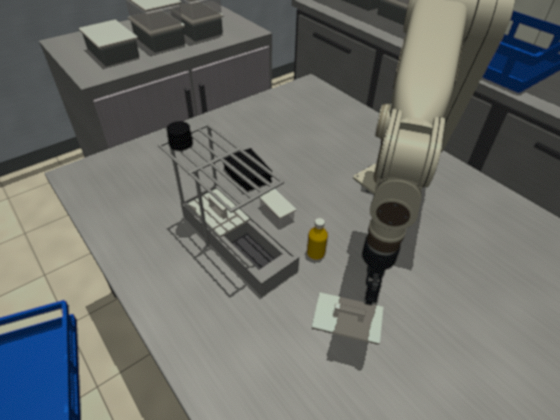

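View pics/top1.png

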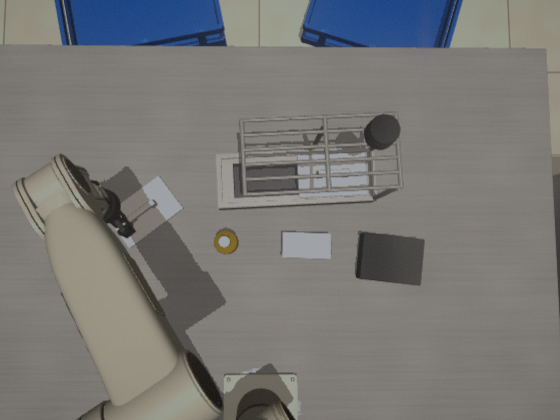

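The wrist picture shows the bar between the open fingers, columns 260–281 and rows 188–287, lying along the tool's x. From the top view, the forearm hangs well to the left of the tool. I'll measure the bar in tool axes and the arm's clearance profile.

Run:
```python
from h import *
c=dict(np.load("wrist1.npz"));T=c["T_tool_cam"]
W=cloud(c,T)
x,y,z=W[...,0],W[...,1],W[...,2]
v,u=np.indices(z.shape)
reg=(u>200)&(u<345)&(v>120)&(v<320)
print("table z",np.nanmedian(z[20:100,60:500]), "plate", np.nanmedian(z[140:150,225:325]))
zt=np.nanmedian(z[20:100,60:500])
m=reg&(zt-z>.042)&(zt-z<.056)
P=np.c_[x[m],y[m]]*1000;print("bar",cv2.minAreaRect(P.astype(np.float32)),m.sum(),"top",np.nanmedian(zt-z[m]))
m=reg&(zt-z>.005)&(zt-z<.015)
P=np.c_[x[m],y[m]]*1000;print("plate",cv2.minAreaRect(P.astype(np.float32)))
# arm extents
o=np.array([.5065,.339,.1525]);yaw=np.radians(38.4)
for n in("top1","scene1"):
    W=cloud(dict(np.load(n+".npz")))-o
    ty=np.array([np.cos(yaw),np.sin(yaw)]);tx=np.array([-np.sin(yaw),np.cos(yaw)])
    X=W[...,:2]@tx*1000;Y=W[...,:2]@ty*1000;Z=W[...,2]*1000
    for z0 in range(0,420,20):
        m=(Z>z0)&(Z<z0+20)&(np.hypot(X,Y)<300)
        if m.sum()>5: print(n,z0,m.sum(),"x",np.round(np.percentile(X[m],[1,99])),"y",np.round(np.percentile(Y[m],[1,99])))
```

```text
table z 0.15346011317147365 plate 0.14351754697383773
bar ((-30.159671783447266, -6.710970878601074), (79.47227478027344, 16.047813415527344), 1.1449671983718872) 1773 top 0.04957524858022394
plate ((-31.034950256347656, -6.4407958984375), (176.9016876220703, 110.38433074951172), 1.1207515001296997)
top1 20 7 x [-13.  -9.] y [-56. -44.]
top1 60 100 x [-19.  13.] y [-74.  71.]
top1 80 90 x [-19.  15.] y [-71.  70.]
top1 100 159 x [-15.   9.] y [-68.  66.]
top1 120 50 x [-39.  10.] y [-61.   6.]
top1 140 84 x [-39.  10.] y [-36.  15.]
top1 160 144 x [-39.   8.] y [-36.  19.]
top1 180 60 x [-37.   3.] y [-33.  11.]
top1 200 45 x [-38.  -4.] y [-34.  15.]
top1 220 57 x [-39. -10.] y [-33.  16.]
top1 240 34 x [-39. -32.] y [-31.   8.]
top1 260 42 x [-39. -30.] y [-30.  17.]
top1 280 33 x [-46. -22.] y [-43.  33.]
top1 300 166 x [-47. -28.] y [-42.  38.]
top1 320 65 x [-45. -33.] y [-42.  39.]
top1 340 13 x [-44. -36.] y [-41.  36.]
top1 360 38 x [-49. -40.] y [-52.  21.]
top1 380 148 x [-50. -39.] y [-71.  40.]
top1 400 197 x [-50.  22.] y [-81.  48.]
scene1 20 33 x [-8. 12.] y [43. 57.]
scene1 60 98 x [-13.  15.] y [28. 74.]
scene1 80 131 x [-15.  21.] y [17. 72.]
scene1 100 222 x [-16.  21.] y [15. 69.]
scene1 120 131 x [-34.  35.] y [ 5. 40.]
scene1 140 220 x [-256.   37.] y [-158.   38.]
scene1 160 317 x [-34.  39.] y [-4. 37.]
scene1 180 188 x [-32.  35.] y [ 2. 36.]
scene1 200 214 x [-33.  36.] y [ 5. 37.]
scene1 220 286 x [-33.  38.] y [-2. 38.]
scene1 240 177 x [-31.  31.] y [ 8. 38.]
scene1 260 160 x [-32.  32.] y [37. 45.]
scene1 280 337 x [-40.  39.] y [36. 47.]
scene1 300 401 x [-42.  40.] y [-29.  46.]
scene1 320 433 x [-40.  39.] y [-1. 45.]
scene1 340 427 x [-38.  38.] y [ 8. 45.]
scene1 360 438 x [-40.  37.] y [27. 44.]
scene1 380 412 x [-45.  42.] y [19. 50.]
scene1 400 612 x [-45.  44.] y [10. 51.]
```

The tool clears the shelf only when the TCP is at unit y of about 182 or more (body half-width 39 mm). So the plan is:

1. Grip the bar near its left end.
2. Lay the lid with its right end in the recess and its left end on the kerb.
3. Push it in with an open finger, with the tool turned 90°.

First, the grip.

```bash
python3 -m crank '[[[1,-7,0,1,0],[0,0,40,0,0],[0,0,40,0,0],[0,0,20,0,0],[0,0,0,0,0]]]'
python3 - <<'E'
from h import *
from workcell import bot
goto([.5015,.331,.022])
c=bot.camera("wrist");cv2.imwrite("pics/w2.png",c["img"])
T=c["T_tool_cam"];W=cloud(c,T);x,y,z=W[...,0],W[...,1],W[...,2]
v,u=np.indices(z.shape)
zt=np.nanmedian(z[20:60,60:500]);print(zt)
m=(u>200)&(u<345)&(v<330)&(zt-z>.042)&(zt-z<.056)
P=np.c_[x[m],y[m]]*1000;print(cv2.minAreaRect(P.astype(np.float32)))
E
```

```text
clock: 2.68
eef_pos: [0.4933, 0.3399, 0.0559]
tool_rot: [0.439, 0.898, -0.0, 0.0]
ft_force: [0.2, 0.5, -0.9]
grip_width: 0.0858
clock 2.67 pos [493.3 339.9  55.9] yaw 37.92 tilt [ 0.0004 -0.0003] f [ 0.2  0.5 -0.9] w 85.8
 tool shift mm [-12.    1.   33.9]
0.056809279553911546
((-20.594463348388672, 2.768624782562256), (42.75040817260742, 15.945029258728027), 0.28915342688560486)
```

View pics/w2.png

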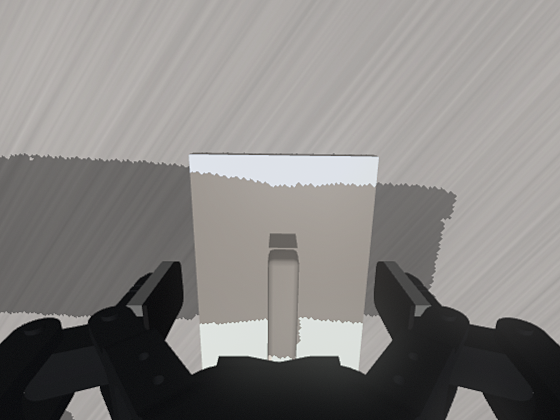

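The +x end of the bar is at tool x ≈ +1 mm, so I'll shift by -8, +3 and go 34 down.

```bash
python3 -m crank '[[[-8,3,16,0,0],[0,0,18,0,0],[0,0,0,0,0]]]'
python3 - <<'E'
from h import *
from workcell import bot
goto([.5015,.331,.022])
c=bot.camera("wrist");cv2.imwrite("pics/w3.png",c["img"])
T=c["T_tool_cam"];W=cloud(c,T);x,y,z=W[...,0],W[...,1],W[...,2]
v,u=np.indices(z.shape)
zt=np.nanmedian(z[20:60,60:500]);print(zt)
m=(u>200)&(u<345)&(v<330)&(zt-z>.042)&(zt-z<.056)
P=np.c_[x[m],y[m]]*1000;print(cv2.minAreaRect(P.astype(np.float32)),P[:,0].max())
E
```

```text
clock: 3.1
eef_pos: [0.5039, 0.3373, 0.0251]
tool_rot: [0.438, 0.899, 0.004, 0.003]
ft_force: [0.0, -0.3, 0.7]
grip_width: 0.0855
clock 3.1 pos [503.9 337.3  25.1] yaw 37.98 tilt [0.0081 0.0043] f [ 0.  -0.3  0.7] w 85.5
 tool shift mm [-3.5 -5.8  3.1]
0.02598162746861997
((-4.988304138183594, -3.924221992492676), (28.721235275268555, 15.96912956237793), 0.5081110000610352) 9.362765715027914
```

Bar end now at +9.4 mm, offset -4 in y. Centre it, lower by 3 mm and close.

```bash
python3 -m crank '[[[0,-4,3,0.5,0],[0,0,0,0,255],[0,0,0,0,255],[0,0,0,0,255],[0,0,0,0,255],[0,0,0,0,255],[0,0,0,0,255]]]'
python3 - <<'E'
from h import *
goto([.5015,.331,.15])
E
```

```text
clock: 4.03
eef_pos: [0.5027, 0.3357, 0.0259]
tool_rot: [0.443, 0.896, 0.006, 0.004]
ft_force: [0.2, 0.2, 0.9]
grip_width: 0.0149
clock 4.03 pos [502.7 335.7  25.9] yaw 37.41 tilt [0.013  0.0074] f [0.2 0.2 0.9] w 14.9
 tool shift mm [  -3.3   -2.  -124.2]
```

```bash
python3 -m crank '[[[0,0,-40,0,255],[0,0,-45,0,255],[0,0,-45,0,255],[0,0,-30,0,255],[0,0,0,0,255]]]'
python3 - <<'E'
from h import *
goto([.594,.102,.19],2.6)
E
```

```text
clock: 4.65
eef_pos: [0.4973, 0.3329, 0.1827]
tool_rot: [0.443, 0.897, 0.001, -0.0]
ft_force: [0.8, -0.7, -4.6]
grip_width: 0.015
clock 4.65 pos [497.3 332.9 182.7] yaw 37.46 tilt [0.0004 0.001 ] f [ 0.8 -0.7 -4.6] w 15.0
 tool shift mm [-242.1  -63.7   -7.5]
 turn 34.86
```

```bash
python3 -m crank '[[[0,0,0,9,255],[0,0,0,9,255],[0,0,0,9,255],[0,0,0,8,255],[0,0,0,0,255]]]'
python3 - <<'E'
from h import *
goto([.594,.102,.19],2.6)
E
```

```text
clock: 5.28
eef_pos: [0.4918, 0.3296, 0.1683]
tool_rot: [0.698, 0.716, -0.01, -0.003]
ft_force: [0.5, 0.3, -4.1]
grip_width: 0.015
clock 5.28 pos [491.8 329.6 168.3] yaw 1.43 tilt [-0.0177 -0.01  ] f [ 0.5  0.3 -4.1] w 15.0
 tool shift mm [-230.3   96.1  -21.2]
 turn -1.17
```

```bash
python3 -m crank '[[[0,20,-20,-1,255],[-25,20,-4,0,255],[-30,20,0,0,255],[-35,20,0,0,255],[-35,15,0,0,255],[-35,0,0,0,255],[-30,0,0,0,255],[0,0,0,0,255]]]'
python3 - <<'E'
from h import *
from workcell import bot
goto([.594,.102,.19],2.6)
for n in("top","wrist","scene"):
    c=bot.camera(n);cv2.imwrite(f"pics/{n}4.png",c["img"]);np.savez(f"{n}4.npz",**c)
goto(None)
E
```

```text
clock: 6.28
eef_pos: [0.5953, 0.1377, 0.1762]
tool_rot: [0.683, 0.73, -0.02, -0.008]
ft_force: [0.0, 0.0, -4.3]
grip_width: 0.0148
clock 6.28 pos [595.3 137.7 176.2] yaw 3.86 tilt [-0.0391 -0.0183] f [ 0.   0.  -4.3] w 14.8
 tool shift mm [-35.7  -4.3 -13.1]
 turn 1.26
clock 6.42 pos [595.3 140.6 176.8] yaw 4.01 tilt [-0.0381 -0.0172] f [ 0.4  0.6 -3.7] w 15.4
```

View pics/wrist4.png

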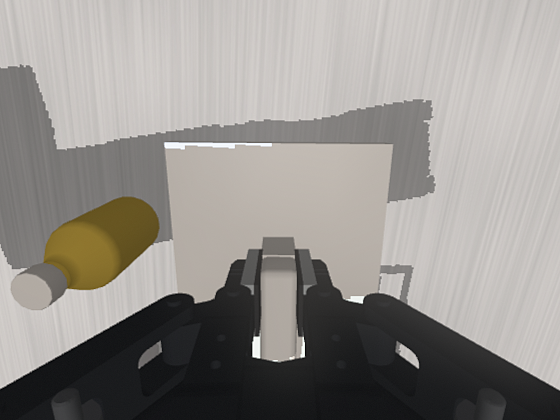

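View pics/scene4.png

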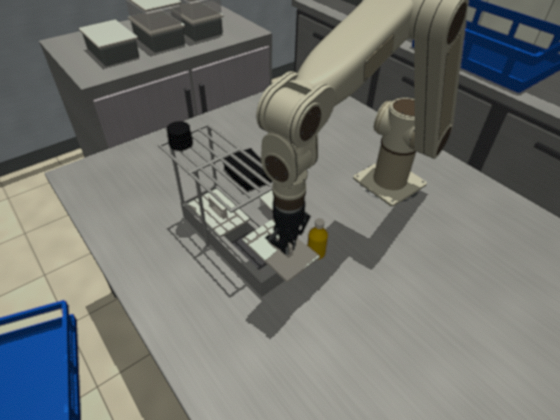

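View pics/top4.png

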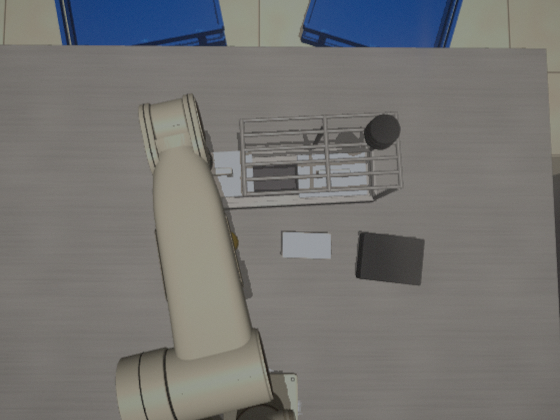

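The wrist view shows the lid's left edge at rows 142–146, with corners near (165,143) and (392,144). The bottle is clear to the left, and the unit's far-left kerb corner is visible at about (410,266). The tool has picked up a small tilt. I'll work out the lid and kerb corner in world coordinates.

Run:
```python
from h import *
from workcell import bot
o=bot.get_obs()
M=np.eye(4);M[:3,:3]=Ro.from_quat(o["tool_rot"]).as_matrix();M[:3,3]=o["eef_pos"]
c=dict(np.load("wrist4.npz"));W=cloud(c,M@c["T_tool_cam"])*1000
v,u=np.indices(W.shape[:2])
for n,(a,b) in dict(LL=(172,150),LR=(385,150),corner=(405,270),tab=(480,60),tab2=(60,40),tab3=(480,250)).items(): print(n,np.round(W[b,a],1))
z=W[...,2]
m=(z>60)&(z<76)&(u>375);P=W[m];print("kerb pix",m.sum(),P[:,0].max(),P[:,1].max())
m=(z>140)&(z<185)&(u>150)&(u<400)&(v<235)
P=W[m];A=np.c_[P[:,:2],np.ones(len(P))];k=np.linalg.lstsq(A,P[:,2],rcond=None)[0];print("plate slope",k)
# unit refined: lines from top image kerb
a=np.radians(2.6);U=np.array([[np.cos(a),-np.sin(a)],[np.sin(a),np.cos(a)]])
for q in("LL","LR"): pass
w=np.array([[W[150,172][0],W[150,172][1]],[W[150,385][0],W[150,385][1]]])
print("lid pts in unit",np.round((w-[602.3,-92])@U,1))
ct=dict(np.load("top0.npz"));Wt=cloud(ct)*1000
zz=Wt[...,2];vv,uu=np.indices(zz.shape)
for lo,hi,s in((220,236,"left"),):
    m=(zz>62)&(zz<75)&(uu>214)&(uu<380)&(vv>150)&(vv<212)
    m=m.astype(np.uint8)
    n,l,st,_=cv2.connectedComponentsWithStats(m);i=1+np.argmax(st[1:,4])
    v1,u1=np.where(l==i);P=np.array([ray(ct,p,q,.068)[:2] for p,q in zip(u1,v1)])*1000
    h=cv2.convexHull(P.astype(np.float32));print(cv2.minAreaRect(h))
    # front edge fit: per column max v
    e=[(p,v1[u1==p].max()+.5) for p in range(222,368)]
    E=np.array([ray(ct,p,q,.068)[:2] for p,q in e])*1000
    k=np.polyfit(E[:,1],E[:,0],1);print("front slope deg",-np.degrees(np.arctan(k[0])),"x at y=-92",np.polyval(k,-92))
    e=[(u1[v1==q].min()-.5,q) for q in range(158,204)]
    E=np.array([ray(ct,p,q,.068)[:2] for p,q in e])*1000
    k=np.polyfit(E[:,0],E[:,1],1);print("left slope",np.degrees(np.arctan(k[0])),"y at x=600",np.polyval(k,600))
```

```text
LL [540.1 190.7 161.3]
LR [642.8 198.  158.1]
corner [ 7.31e+02  5.98e+01 -6.00e-01]
tab [7.585e+02 2.682e+02 6.000e-01]
tab2 [381.3 260.9  -0.4]
tab3 [8.026e+02 8.990e+01 7.000e-01]Traceback (most recent call last):
  File "<stdin>", line 9, in <module>
    return umr_maximum(a, axis, None, out, keepdims, initial, where)
ValueError: zero-size array to reduction operation maximum which has no identity
```

```bash
cat > lid.py <<'E'
from h import *
a=np.radians(2.6);U=np.array([[np.cos(a),-np.sin(a)],[np.sin(a),np.cos(a)]])
def tounit(p): return (np.asarray(p)[...,:2]-[602.3,-92])@U
E
python3 - <<'E'
from lid import *
from workcell import bot
o=bot.get_obs()
M=np.eye(4);M[:3,:3]=Ro.from_quat(o["tool_rot"]).as_matrix();M[:3,3]=o["eef_pos"]
c=dict(np.load("wrist4.npz"));W=cloud(c,M@c["T_tool_cam"])*1000
v,u=np.indices(W.shape[:2]);z=W[...,2]
m=(z>140)&(z<185)&(u>150)&(u<400)&(v<235)
P=W[m];A=np.c_[P[:,:2],np.ones(len(P))];k=np.linalg.lstsq(A,P[:,2],rcond=None)[0];print("plate slope",k)
Q=tounit(P);print("lid x",Q[:,0].min(),Q[:,0].max(),"left",np.percentile(Q[:,1],[99,100]))
r=cv2.minAreaRect(Q.astype(np.float32));print(r)
print("tcp unit",tounit(np.array(o["eef_pos"])*1000))
ct=dict(np.load("top0.npz"));Wt=cloud(ct)*1000
zz=Wt[...,2];vv,uu=np.indices(zz.shape)
m=(zz>62)&(zz<75)&(uu>214)&(uu<380)&(vv>150)&(vv<212)
n,l,st,_=cv2.connectedComponentsWithStats(m.astype(np.uint8));i=1+np.argmax(st[1:,4])
v1,u1=np.where(l==i)
def fit(e,ax):
    E=np.array([ray(ct,p,q,.068)[:2] for p,q in e])*1000
    return E
E=fit([(p,v1[u1==p].max()+.5) for p in range(222,366)],0);k=np.polyfit(E[:,1],E[:,0],1);print("front deg",-np.degrees(np.arctan(k[0])),"x@-92",np.polyval(k,-92))
E=fit([(u1[v1==q].min()-.5,q) for q in range(160,204)],0);k=np.polyfit(E[:,0],E[:,1],1);print("left deg",np.degrees(np.arctan(k[0])),"y@600",np.polyval(k,600))
E
```

```text
plate slope [-4.39724882e-02 -2.20139412e-02  1.89748884e+02]
lid x -52.65111020600248 58.267839019566566 left [290.23725231 291.01735069]
((2.785247802734375, 266.6570739746094), (110.46986389160156, 47.72963333129883), 1.3995444774627686)
tcp unit [  3.55923088 232.72097077]
front deg 2.826902380998589 x@-92 533.3707935216336
left deg 2.689185541592826 y@600 112.19739577401754
```

```bash
sed -i 's/2\.6)/2.7)/; s/602.3,-92\]/602.9,-92.4]/' lid.py
cat >> lid.py <<'E'
def look(tag,zlo,zhi,vmax=235):
    from workcell import bot
    goto(None)
    o=bot.get_obs();c=bot.camera("wrist");o2=bot.get_obs()
    q=np.array(o["tool_rot"]);q2=np.array(o2["tool_rot"]);q2=q2*np.sign(q@q2)
    M=np.eye(4);M[:3,:3]=Ro.from_quat((q+q2)/2).as_matrix();M[:3,3]=(np.array(o["eef_pos"])+o2["eef_pos"])/2
    cv2.imwrite(f"pics/{tag}.png",c["img"])
    W=cloud(c,M@c["T_tool_cam"])*1000;v,u=np.indices(W.shape[:2]);z=W[...,2]
    m=(z>zlo)&(z<zhi)&(u>130)&(u<430)&(v<vmax)&(c["img"].min(2)>110)
    P=W[m];A=np.c_[P[:,:2],np.ones(len(P))];k=np.linalg.lstsq(A,P[:,2],rcond=None)[0];print("slope",np.round(k,4),"zmean",P[:,2].mean())
    Q=tounit(P);print("rect unit",cv2.minAreaRect(Q.astype(np.float32)),"left",np.percentile(Q[:,1],99.5),"x",np.percentile(Q[:,0],[.2,99.8]))
    print("tcp unit",np.round(tounit(M[:3,3]*1000),1),"z",round(M[2,3]*1000,1))
    return c,W
E
python3 -m crank '[[[-15,-1,0,1.3,255],[-15,-1,0,0,255],[-15,0,0,0,255],[0,0,0,0,255]]]'
python3 -c "
from lid import *
look('w5',140,185)"
```

```text
clock: 6.92
eef_pos: [0.5955, 0.0944, 0.1773]
tool_rot: [0.689, 0.725, -0.02, -0.008]
ft_force: [-0.4, -0.1, -4.2]
grip_width: 0.0141
clock 6.92 pos [595.5  94.4 177.3] yaw 2.87 tilt [-0.0383 -0.0177] f [-0.4 -0.1 -4.2] w 14.1
slope [-4.430000e-02 -1.750000e-02  1.888082e+02] zmean 160.271370058706
rect unit ((1.4196357727050781, 220.94366455078125), (47.65864562988281, 110.73117065429688), 89.85987091064453) left 244.61496508571386 x [-53.40502527  56.12376264]
tcp unit [  1.5 187.2] z 177.3
```

View pics/w5.png

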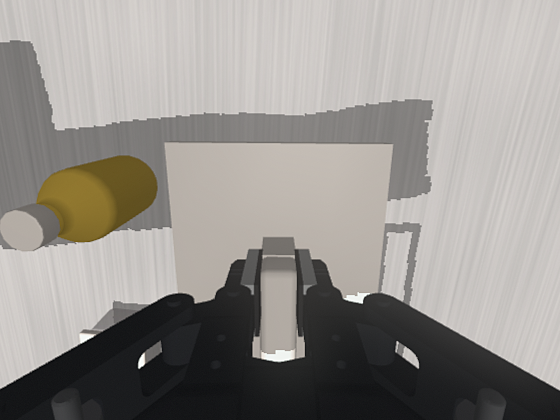

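Lid centre is at unit (1.4, 157) with a yaw error of about 0.1°. Lowering now, with compensation for the tilt.

```bash
python3 -m crank '[[[0,1,25,0,255],[0,1,25,0,255],[0,0,20,0,255],[0,0,0,0,255]]]'
python3 -c "
from lid import *
look('w6',70,115)"
```

```text
clock: 7.48
eef_pos: [0.596, 0.0953, 0.1068]
tool_rot: [0.688, 0.725, -0.017, -0.008]
ft_force: [0.1, -0.5, -3.8]
grip_width: 0.0149
clock 7.47 pos [596.   95.3 106.8] yaw 2.97 tilt [-0.035  -0.0149] f [ 0.1 -0.5 -3.8] w 14.9
slope [-4.010000e-02 -1.620000e-02  1.165081e+02] zmean 90.54362024691402
rect unit ((2.3913536071777344, 221.61538696289062), (47.593040466308594, 110.6112060546875), 89.89920806884766) left 245.2833120162719 x [-52.32382648  57.13451198]
tcp unit [  2.4 187.9] z 107.5
```

View pics/w6.png

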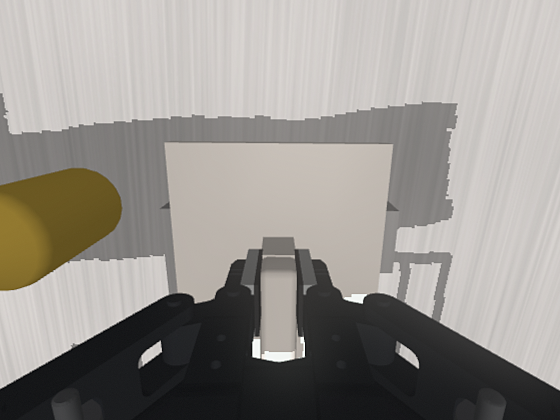

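The unit's left-end corners show beside the lid at about (163,207) and (398,209). I'll use them to check the x alignment directly.

Run:
```python
from lid import *
c,W=look('w7',70,115)
z=W[...,2];v,u=np.indices(z.shape)
m=(z>64)&(z<71)&(v>190)&(v<300)&(u>120)&(u<430)
print(m.sum());P=tounit(W[m]);uu=u[m]
for s,mm in(("near",uu<250),("far",uu>=250)):
    if mm.any():print(s,mm.sum(),"x",np.percentile(P[mm,0],[0,5,95,100]),"y",P[mm,1].max(),"z",z[m][mm].mean())
im=cv2.resize(c["img"][130:310,140:430],None,fx=2.7,fy=2.7);cv2.imwrite("pics/w7z.png",im)
```

```text
clock 7.53 pos [597.   95.5 108.1] yaw 2.98 tilt [-0.0324 -0.0145] f [ 1.  -0.2 -4.1] w 14.8
slope [-3.78000e-02 -1.63000e-02  1.16345e+02] zmean 91.70928840233057
rect unit ((3.4642562866210938, 221.80767822265625), (110.5753402709961, 47.60796356201172), 0.07000196725130081) left 245.32660608555284 x [-51.30262835  58.11843042]
tcp unit [  3.4 188. ] z 108.6
1778
near 922 x [-69.00218115 -68.34924064 -62.25195177 -61.49523881] y 205.19534368400107 z 67.36832516872184
far 856 x [65.10901065 65.59805792 71.05404651 71.68918497] y 205.79563409811357 z 67.61437921329501
```

View pics/w7z.png

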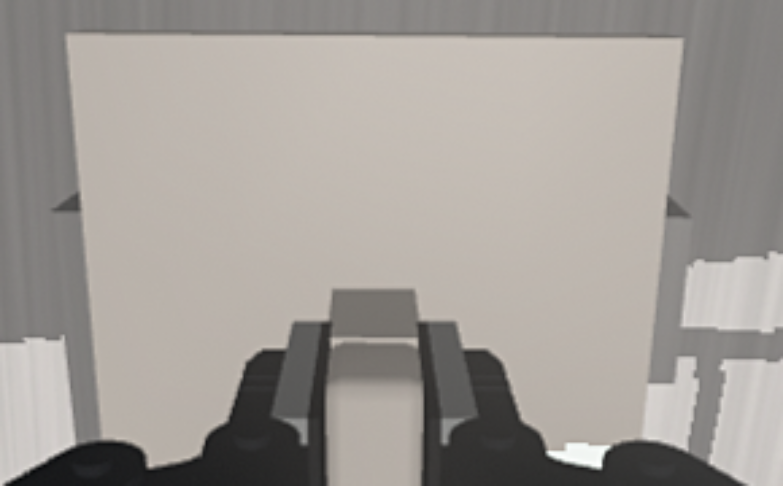

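Relative to the kerb, the lid is 2 mm too far in x, and its far side is about 12 mm above the kerb.

```bash
python3 -m crank '[[[0,-2,6,0,255],[0,0,5,0,255],[0,0,0,0,255]]]'
python3 - <<'E'
from lid import *
c,W=look('w8',60,115)
z=W[...,2];v,u=np.indices(z.shape)
m=(z>64)&(z<71)&(v>190)&(v<300)&((u<170)|(u>390))&(u>100)&(u<430)
P=tounit(W[m]);uu=u[m]
for s,mm in(("near",uu<250),("far",uu>=250)):
    if mm.any():print(s,mm.sum(),"x",np.percentile(P[mm,0],[0,5,95,100]),"y",P[mm,1].max(),"z",z[m][mm].mean())
E
```

```text
clock: 7.95
eef_pos: [0.5972, 0.0958, 0.1003]
tool_rot: [0.688, 0.725, -0.014, -0.005]
ft_force: [0.4, -0.2, -4.1]
grip_width: 0.0149
clock 7.95 pos [597.2  95.8 100.3] yaw 2.99 tilt [-0.0253 -0.0133] f [ 0.4 -0.2 -4.1] w 14.9
slope [-2.56000e-02  5.10000e-02  9.16083e+01] zmean 82.98593925656685
rect unit ((0.5876998901367188, 219.34970092773438), (140.34268188476562, 54.47986602783203), 0.9095132946968079) left 245.67664425373619 x [-67.96126142  69.78129976]
tcp unit [  3.2 188.3] z 100.4
near 1072 x [-69.363143   -68.58465538 -60.89237843 -59.11680878] y 205.25172503926026 z 67.05805044486806
far 394 x [65.72055762 66.87564153 70.84304448 71.31575738] y 205.68715611830615 z 67.16106919338438
```

View pics/w8.png

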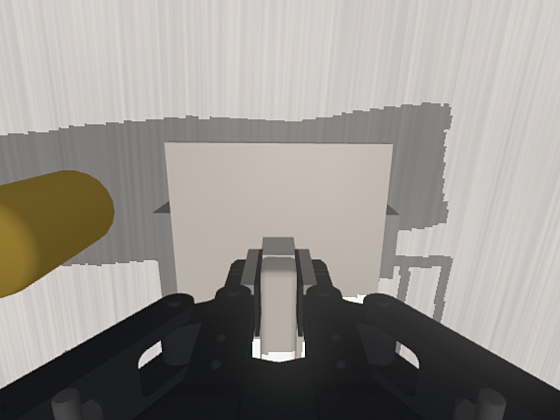

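The small move was only partly reached, so I'll command more.

```bash
python3 -m crank '[[[0,-4,4,0,255],[0,-1,3,0,255]]]'
python3 - <<'E'
from lid import *
c,W=look('w9',72,115)
z=W[...,2];v,u=np.indices(z.shape)
m=(z>64)&(z<71)&(v>190)&(v<300)&((u<170)|(u>390))&(u>100)&(u<430)
P=tounit(W[m]);uu=u[m]
for s,mm in(("near",uu<250),("far",uu>=250)):
    if mm.any():print(s,mm.sum(),"x",np.percentile(P[mm,0],[0,5,95,100]),"y",P[mm,1].max(),"z",z[m][mm].mean())
E
```

```text
clock: 8.25
eef_pos: [0.5923, 0.0955, 0.0948]
tool_rot: [0.688, 0.725, -0.013, -0.004]
ft_force: [-6.1, -2.2, 9.1]
grip_width: 0.0151
clock 8.25 pos [592.3  95.5  94.8] yaw 2.99 tilt [-0.0233 -0.0131] f [-6.1 -2.2  9.1] w 15.1
slope [-2.3100e-02 -7.6000e-03  9.2791e+01] zmean 78.13035824186193
rect unit ((-1.4826087951660156, 221.94796752929688), (110.66876983642578, 47.789894104003906), 0.1647758036851883) left 245.53623317926818 x [-56.29161855  53.27967841]
tcp unit [ -1.7 188.2] z 94.9
near 695 x [-69.61457482 -68.84549766 -63.29988503 -61.932329  ] y 205.34851985455592 z 67.02624920323335
far 1367 x [59.41030614 61.19015032 70.4473516  71.26006486] y 205.91580419679224 z 67.15888720632398
```

```bash
python3 -m crank '[[[0,3,-3,0,255],[0,0,0,0,255]]]'
python3 - <<'E'
from lid import *
c,W=look('w10',72,115)
z=W[...,2];v,u=np.indices(z.shape)
m=(z>64)&(z<71)&(v>190)&(v<300)&((u<170)|(u>390))&(u>100)&(u<430)
P=tounit(W[m]);uu=u[m]
for s,mm in(("near",uu<250),("far",uu>=250)):
    if mm.any():print(s,mm.sum(),"x",np.percentile(P[mm,0],[0,5,95,100]),"y",P[mm,1].max(),"z",z[m][mm].mean())
E
```

```text
clock: 8.55
eef_pos: [0.5958, 0.0957, 0.0981]
tool_rot: [0.688, 0.725, -0.012, -0.004]
ft_force: [-1.1, 0.6, -4.8]
grip_width: 0.015
clock 8.55 pos [595.8  95.7  98.1] yaw 2.99 tilt [-0.0222 -0.0128] f [-1.1  0.6 -4.8] w 15.0
slope [-2.870e-02 -1.210e-02  9.971e+01] zmean 81.10106363910916
rect unit ((1.7087783813476562, 221.9457244873047), (47.5396728515625, 110.80601501464844), 89.82294464111328) left 245.61689487830733 x [-53.07621553  56.48643973]
tcp unit [  1.6 188.2] z 98.0
near 1021 x [-69.78491228 -69.00737416 -61.5403594  -59.89510677] y 205.1688709018757 z 66.83031485361624
far 666 x [63.83049425 65.02993468 70.5281466  70.95476431] y 205.80809466460371 z 66.80407735891127
```

```bash
python3 -m crank '[[[0,-1,4,0,255],[0,0,1,0,255]]]'
python3 - <<'E'
from lid import *
c,W=look('w11',72,115)
z=W[...,2];v,u=np.indices(z.shape)
m=(z>64)&(z<71)&(v>190)&(v<300)&((u<170)|(u>390))&(u>100)&(u<430)
P=tounit(W[m]);uu=u[m]
for s,mm in(("near",uu<250),("far",uu>=250)):
    if mm.any():print(s,mm.sum(),"x",np.percentile(P[mm,0],[0,5,95,100]),"y",P[mm,1].max(),"z",z[m][mm].mean())
E
```

```text
clock: 8.85
eef_pos: [0.5949, 0.0956, 0.0947]
tool_rot: [0.688, 0.725, -0.012, -0.003]
ft_force: [-3.7, -0.0, 6.3]
grip_width: 0.0149
clock 8.85 pos [594.9  95.6  94.7] yaw 2.98 tilt [-0.0207 -0.0127] f [-3.7 -0.   6.3] w 14.9
slope [-2.20000e-02 -7.40000e-03  9.19863e+01] zmean 77.9750276650096
rect unit ((1.18267822265625, 221.87948608398438), (47.614742279052734, 110.69280242919922), 89.86182403564453) left 245.52875641421633 x [-53.66770441  55.90464064]
tcp unit [  0.9 188.1] z 94.7
near 1088 x [-69.74882095 -68.71470155 -60.99170215 -59.55850284] y 205.079161075176 z 66.95410217241594
far 954 x [61.76355708 63.52137788 70.58463459 71.15921654] y 205.85915945635125 z 67.04609234849259
```

The lid is centred within about 0.5 mm and resting on the kerb. Release.

```bash
python3 -m crank '[[[0,0,0,0,150],[0,0,0,0,80],[0,0,0,0,0],[0,0,0,0,0],[0,0,0,0,0],[0,0,0,0,0]]]'
python3 - <<'E'
from lid import *
from workcell import bot
c,W=look('w12',68,100)
for n in ("top","scene"):
    c=bot.camera(n);cv2.imwrite(f"pics/{n}12.png",c["img"])
E
```

```text
clock: 9.65
eef_pos: [0.596, 0.0956, 0.0954]
tool_rot: [0.688, 0.725, -0.011, -0.002]
ft_force: [-0.6, 0.1, -0.4]
grip_width: 0.0856
clock 9.65 pos [596.   95.6  95.4] yaw 2.99 tilt [-0.0179 -0.0129] f [-0.6  0.1 -0.4] w 85.6
slope [-3.30000e-03  6.55000e-02  7.23072e+01] zmean 78.88551914737515
rect unit ((1.1845779418945312, 220.28924560546875), (137.82029724121094, 51.11886978149414), 0.6225870847702026) left 244.72330606086157 x [-53.89347465  55.9580815 ]
tcp unit [  1.9 188.1] z 95.4
```

View pics/w12.png

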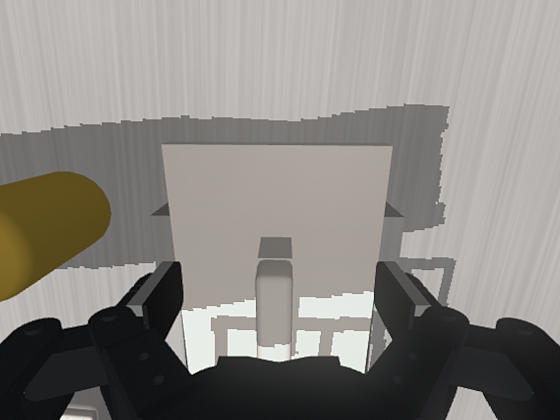

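View pics/scene12.png

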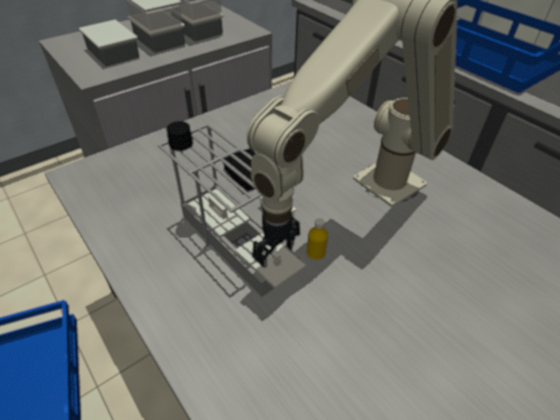

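View pics/top12.png

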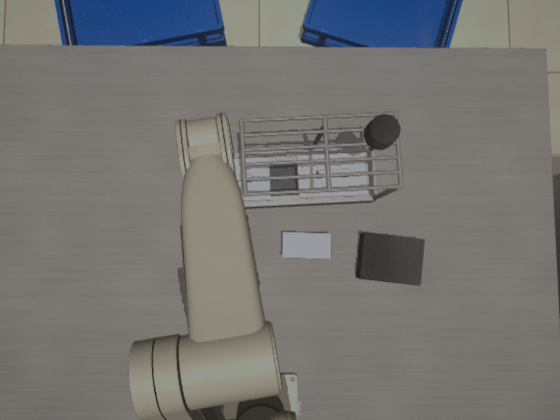

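The lid tilts 0.066 rad along y, which is what a right end on the ledge and a left end on the kerb should give. Nothing else has moved. Next I'll lift, back off to the left and turn the tool 90°.

```bash
python3 -m crank '[[[0,0,-30,0,0],[0,0,-30,0,0],[40,0,-10,0,0],[40,0,0,0,0],[0,0,0,0,0]]]'
python3 - <<'E'
from lid import *
from workcell import bot
goto(None);o=bot.get_obs();print(np.round(o["joint_pos"],3),tounit(np.array(o["eef_pos"])*1000))
E
```

```text
clock: 10.42
eef_pos: [0.5932, 0.1776, 0.1664]
tool_rot: [0.689, 0.724, -0.011, -0.002]
ft_force: [-1.0, -0.7, -0.2]
grip_width: 0.0852
clock 10.43 pos [593.2 177.6 166.4] yaw 2.85 tilt [-0.0182 -0.0124] f [-1.  -0.7 -0.2] w 85.2
[ 0.294  0.527  0.259  1.324 -0.007  1.815] [  3.05315542 270.19202351]
```

```bash
python3 -m crank '[[[0,0,0,-10,0],[0,0,0,-10,0],[0,0,0,-10,0],[0,0,0,-10,0],[0,0,0,-10,0],[0,0,0,-10,0],[0,0,0,-10,0],[0,0,0,-10,0],[0,0,0,-10,0],[0,0,0,0,0]]]'
python3 - <<'E'
from lid import *
from workcell import bot
goto([.5905,.175,.08],92.7);o=bot.get_obs();print(np.round(o["joint_pos"],3),tounit(np.array(o["eef_pos"])*1000))
c=bot.camera("wrist");cv2.imwrite("pics/w13.png",c["img"])
E
```

```text
clock: 11.68
eef_pos: [0.5925, 0.1687, 0.1645]
tool_rot: [-0.047, 0.999, -0.009, -0.012]
ft_force: [0.2, 0.7, -0.1]
grip_width: 0.0854
clock 11.68 pos [592.5 168.7 164.5] yaw 95.37 tilt [-0.0226 -0.0181] f [ 0.2  0.7 -0.1] w 85.4
 tool shift mm [-0.6  7.8 84.4]
 turn 2.67
[ 0.283  0.526  0.253  1.324 -0.011  0.19 ] [  1.92559087 261.34081854]
```

View pics/w13.png

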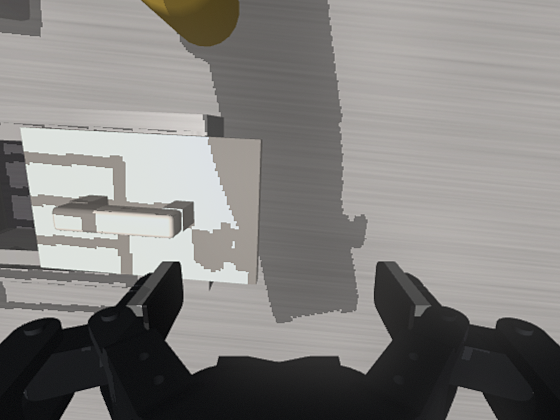

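A good view. The lid runs from (22,130) to (258,283), with its bar at (55–190, 205–235) and the left-hand finger at (165,285). I'll measure bar and lid relative to the tool.

```bash
cat >> lid.py <<'E'
def view2(tag,pix=False):
    from workcell import bot
    goto(None)
    o=bot.get_obs();c=bot.camera("wrist");o2=bot.get_obs()
    q=np.array(o["tool_rot"]);q2=np.array(o2["tool_rot"]);q2=q2*np.sign(q@q2)
    M=np.eye(4);M[:3,:3]=Ro.from_quat((q+q2)/2).as_matrix();M[:3,3]=(np.array(o["eef_pos"])+o2["eef_pos"])/2
    cv2.imwrite(f"pics/{tag}.png",c["img"]);np.savez(tag+".npz",M=M,**c)
    Wt=cloud(c,c["T_tool_cam"])*1000;W=(Wt/1000)@M[:3,:3].T*1000+M[:3,3]*1000
    z=W[...,2];Q=tounit(W);v,u=np.indices(z.shape)
    inn=(np.abs(Q[...,0])<62)&(Q[...,1]<265)&(Q[...,1]>0)
    b=inn&(z>97)&(z<122)&(np.abs(Q[...,0])<25)&(v<300)
    n,l,s,_=cv2.connectedComponentsWithStats(b.astype(np.uint8))
    i=1+np.argmax(s[1:,4]);b=l==i
    P=Q[b];print("bar unit y",np.percentile(P[:,1],[1,99.7]),"x",np.percentile(P[:,0],[1,99]),"z",np.percentile(z[b],[5,95]),"tool y max",np.percentile(Wt[b][:,1],99.7),"tool x",np.median(Wt[b][:,0]))
    p=inn&(z>64)&(z<86)&(np.abs(Q[...,0])<56)&(c["img"].min(2)>100)
    P=Q[p];print("plate left y",np.percentile(P[:,1],99.7),"z@left",np.median(z[p&(Q[...,1]>np.percentile(P[:,1],97))]))
    print("tcp unit",np.round(tounit(M[:3,3]*1000),1),"z",round(M[2,3]*1000,1))
    return c,W,Q,Wt
E
python3 - <<'E'
from lid import *
c,W,Q,Wt=view2("w14")
for n,(u,v) in dict(fing=(172,275),fing2=(160,290),barend=(188,205),lidLfar=(252,278),lidLnear=(258,145)).items(): print(n,np.round(Wt[v,u],1),np.round(W[v,u],1),np.round(Q[v,u],1))
E
```

```text
clock 11.72 pos [592.5 168.8 164.5] yaw 95.32 tilt [-0.0226 -0.0182] f [ 0.3 -0.3 -0.3] w 85.6
bar unit y [117.1851995  195.79849977] x [-7.63353022  7.72592123] z [101.55503227 116.79092621] tool y max -64.34228041656007 tool x 7.246770425640696
plate left y 244.76461294211293 z@left 80.27299590101703
tcp unit [  1.9 261.5] z 164.5
fing [  7.9 -43.1 -23.8] [589.2 125.7 189.2] [ -3.4 218.5]
fing2 [  9.1 -42.8 -37.8] [588.3 126.1 203.2] [ -4.3 218.9]
barend [ 10.1 -63.5  76.9] [586.6 103.3  88.9] [ -7.1 196.2]
lidLfar [-50.  -20.5  83.5] [642.3 151.5  80.2] [ 50.8 241.8]
lidLnear [ 50.8 -14.3  85.7] [541.3 148.4  80.3] [-50.1 243.4]
```

```bash
python3 -m crank '[[[0,5,20,2.7,0],[0,0,30,0,0],[0,0,24,0,0],[0,0,0,0,0]]]'
python3 - <<'E'
from lid import *
c,W,Q,Wt=view2("w15")
E
```

```text
clock: 12.28
eef_pos: [0.5912, 0.1719, 0.0895]
tool_rot: [-0.017, 1.0, -0.009, -0.01]
ft_force: [0.7, -0.8, 0.0]
grip_width: 0.0853
clock 12.28 pos [591.2 171.9  89.5] yaw 91.98 tilt [-0.0205 -0.0177] f [ 0.7 -0.8  0. ] w 85.3
bar unit y [144.4278733  196.12731108] x [-7.26615666  6.46656602] z [100.25428312 117.47047749] tool y max -68.69899146416127 tool x 5.097282064074567
plate left y 245.39573659901538 z@left 80.90777701049099
tcp unit [  1.3 264.7] z 90.3
```

View pics/w15.png

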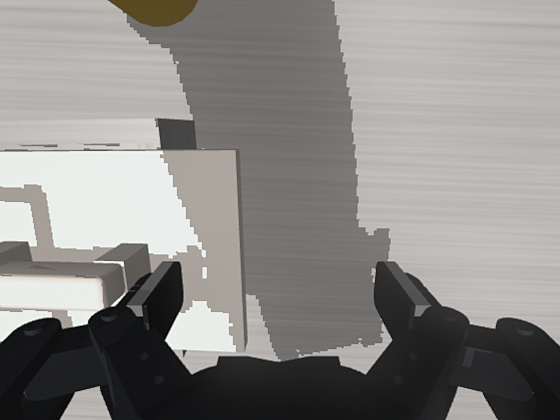

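```bash
python3 -m crank '[[[-1,0,12,0,0],[0,-8,0,0,0],[0,-8,0,0,0],[0,-8,0,0,0],[0,-8,0,0,0]]]'
python3 - <<'E'
from lid import *
c,W,Q,Wt=view2("w16")
E
```

```text
clock: 12.95
eef_pos: [0.5966, 0.1397, 0.0824]
tool_rot: [-0.017, 1.0, -0.007, -0.006]
ft_force: [0.4, 1.8, -1.6]
grip_width: 0.0851
clock 12.95 pos [596.6 139.7  82.4] yaw 91.96 tilt [-0.0119 -0.0133] f [ 0.4  1.8 -1.6] w 85.1
bar unit y [118.74206398 189.54505009] x [-8.29911518  6.16368817] z [ 99.61676547 116.50311101] tool y max -42.471964969971914 tool x 9.545257489597391
plate left y 225.4256365144912 z@left 78.84334809610249
tcp unit [  4.6 231.5] z 82.4
```

View pics/w16.png

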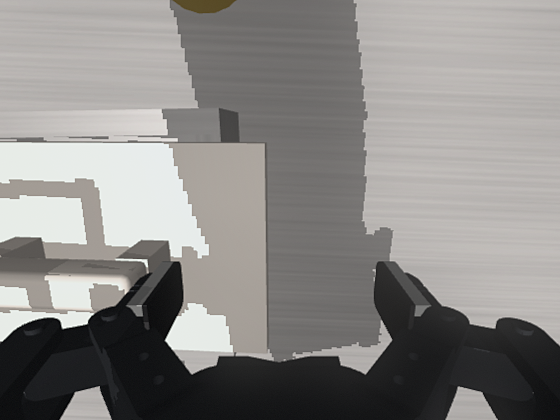

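Plate's left edge is at 225, so it moved 20 mm with the finger squarely on the bar end. Keep pushing.

```bash
python3 -m crank '[[[4,-8,0,0,0],[0,-8,0,0,0],[0,-8,0,0,0]]]'
python3 - <<'E'
from lid import *
c,W,Q,Wt=view2("w17")
E
```

```text
clock: 13.38
eef_pos: [0.5933, 0.1134, 0.083]
tool_rot: [-0.017, 1.0, -0.007, -0.006]
ft_force: [0.6, 2.5, -2.7]
grip_width: 0.0853
clock 13.38 pos [593.3 113.4  83. ] yaw 91.92 tilt [-0.0113 -0.0135] f [ 0.6  2.5 -2.7] w 85.3
bar unit y [ 90.8203133  163.35637945] x [-11.10743142   2.24582329] z [ 99.37194284 116.16485796] tool y max -42.481759661699215 tool x 8.168913933713558
plate left y 203.9381573762153 z@left 67.10397869652621
tcp unit [1.000e-01 2.053e+02] z 83.0
```

View pics/w17.png

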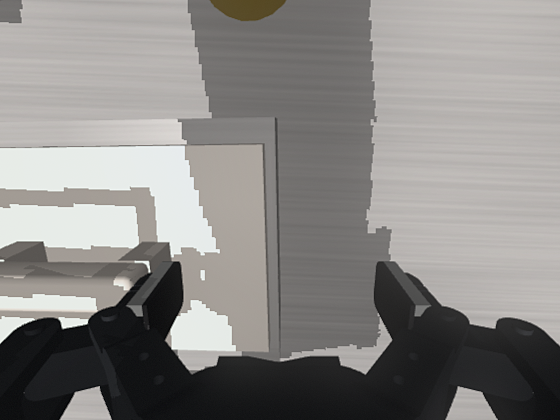

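The lid's left edge is now on the kerb top. Three more rows should drop it into the recess.

```bash
python3 -m crank '[[[0,-8,0,0,0],[0,-8,0,0,0],[0,-7,0,0,0]]]'
python3 - <<'E'
from lid import *
c,W,Q,Wt=view2("w18")
E
```

```text
clock: 13.8
eef_pos: [0.594, 0.0879, 0.0832]
tool_rot: [-0.016, 1.0, -0.007, -0.006]
ft_force: [1.0, 2.5, -2.1]
grip_width: 0.0856
clock 13.8 pos [594.   87.9  83.2] yaw 91.88 tilt [-0.012  -0.0145] f [ 1.   2.5 -2.1] w 85.6
bar unit y [ 65.22878654 138.187757  ] x [-11.58365051   1.78386798] z [ 98.79858972 115.96716296] tool y max -42.46886166637423 tool x 6.553637579830795
plate left y 204.37438493564838 z@left 67.04199995480467
tcp unit [ -0.3 180.1] z 83.2
```

View pics/w18.png

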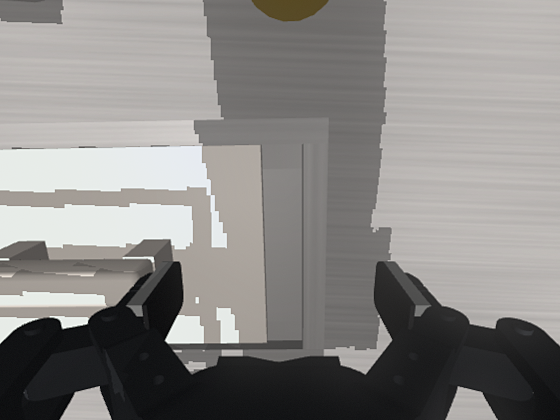

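The lid has passed the left kerb, with its left edge at image x ≈ 265, but the bar is still high. I'll check whether the plate is caught on a side kerb.

```bash
cat >> lid.py <<'E'
def plate(tag,W,Q,c,y1):
    z=W[...,2];v,u=np.indices(z.shape)
    m=(z>63)&(z<88)&(np.abs(Q[...,0])<48)&(np.abs(Q[...,0])>14)&(Q[...,1]<y1)&(Q[...,1]>y1-100)&(v<345)
    A=np.c_[Q[m],np.ones(m.sum())];k=np.linalg.lstsq(A,z[m],rcond=None)[0];r=z[m]-A@k
    k=np.linalg.lstsq(A[abs(r)<3],z[m][abs(r)<3],rcond=None)[0]
    print("plate top: dz/dx,dz/dy",np.round(k[:2],4),"z at (0,y1)",k@[0,y1,1],"z near/far",k@[-50,y1-40,1],k@[50,y1-40,1],m.sum())
    for y in (y1-20,y1-60):
        for s in(-1,1):
            mm=(abs(Q[...,1]-y)<2)&(s*Q[...,0]>40)&(s*Q[...,0]<72)&(v<345)
            o=np.argsort(Q[mm][:,0]);xs=Q[mm][o,0];zs=z[mm][o]
            print(" profile y",y,[(round(float(x)),round(float(q),1)) for x,q in list(zip(xs,zs))[::max(1,len(xs)//14)]])
E
python3 - <<'E'
from lid import *
d=dict(np.load("w18.npz"));M=d["M"]
W=cloud(d,M@d["T_tool_cam"])*1000;Q=tounit(W)
plate("",W,Q,d,172)
E
```

```text
plate top: dz/dx,dz/dy [ 0.0006 -0.0002] z at (0,y1) 69.1057921859765 z near/far 69.08162490390262 69.14528727939205 17975
 profile y 152 [(-72, -1.3), (-68, 67.6), (-66, 66.3), (-64, 66.2), (-62, 68.4), (-60, 66.8), (-58, 65.4), (-56, 68.8), (-54, 68.9), (-52, 69.7), (-50, 68.8), (-47, 68.9), (-45, 70.0), (-43, 69.1), (-41, 68.0)]
 profile y 152 [(40, 69.3), (41, 69.9), (42, 69.2), (43, 68.6), (44, 69.0), (45, 69.2), (46, 69.3), (47, 69.4), (48, 69.8), (49, 69.6), (50, 69.2), (51, 69.2), (52, 68.9), (58, 63.4)]
 profile y 112 [(-72, -2.5), (-68, 66.1), (-66, 67.0), (-64, 66.9), (-62, 66.6), (-60, 67.3), (-58, 67.7), (-55, 69.9), (-54, 69.8), (-52, 68.5), (-49, 69.6), (-47, 69.0), (-45, 69.9), (-43, 69.5), (-41, 70.1)]
 profile y 112 [(59, 61.0), (59, 60.9)]
```

The plate is flat (slope under 0.001, top at about 69–70 mm), so it has dropped into the recess. One more small bar push will make room for a finger behind its left edge. Then I'll lift out, move left and come down in that gap.

```bash
python3 -m crank '[[[0,-6,0,0,0],[0,8,0,0,0],[0,8,-20,0,0],[0,8,-30,0,0],[0,10,-20,0,0],[0,0,0,0.5,0]]]'
python3 - <<'E'
from lid import *
c,W,Q,Wt=view2("w19")
plate("",W,Q,c,165)
E
```

```text
clock: 14.6
eef_pos: [0.5935, 0.1156, 0.1543]
tool_rot: [-0.011, 1.0, -0.01, -0.007]
ft_force: [-0.8, 0.3, -0.3]
grip_width: 0.0851
clock 14.6 pos [593.5 115.6 154.3] yaw 91.22 tilt [-0.0131 -0.0205] f [-0.8  0.3 -0.3] w 85.1
bar unit y [ 39.57532062 117.39586038] x [-10.74011517   4.54684283] z [ 99.83867034 109.32561954] tool y max -89.45156881394455 tool x 0.5538051583079823
plate left y 204.20439067759753 z@left 66.48163684968102
tcp unit [  0.  207.9] z 153.7
plate top: dz/dx,dz/dy [-0.0006 -0.0001] z at (0,y1) 68.49388951039535 z near/far 68.52977596561473 68.46661457684004 10980
 profile y 145 [(-72, -2.4), (-69, 65.4), (-67, 68.2), (-65, 66.4), (-63, 65.6), (-60, 67.0), (-58, 66.5), (-56, 68.4), (-54, 67.2), (-51, 68.4), (-49, 68.9), (-47, 70.0), (-45, 69.7), (-43, 68.4), (-41, 68.7)]
 profile y 145 [(40, 68.2), (42, 68.4), (44, 68.9), (46, 68.5), (48, 67.8), (50, 68.5), (52, 68.3), (58, 64.9), (59, 62.2), (59, 65.8), (62, 66.4), (64, 65.7), (66, 65.4), (68, 66.6), (70, 65.9)]
 profile y 105 [(-71, -1.6), (-68, 66.6), (-66, 65.6), (-64, 66.2), (-62, 65.7), (-60, 65.9), (-57, 68.6), (-56, 66.9), (-53, 69.0), (-51, 69.2), (-49, 68.9), (-47, 69.0), (-45, 68.8), (-43, 68.7), (-40, 67.7)]
 profile y 105 [(40, 68.1), (40, 67.9), (40, 69.6), (40, 67.9), (41, 68.8), (41, 68.7), (41, 68.6), (41, 68.4), (41, 69.2), (42, 68.9), (42, 68.5), (42, 67.6), (42, 69.1), (42, 67.3), (42, 68.9), (42, 68.7), (42, 68.7), (43, 68.4)]
```

View pics/w19.png

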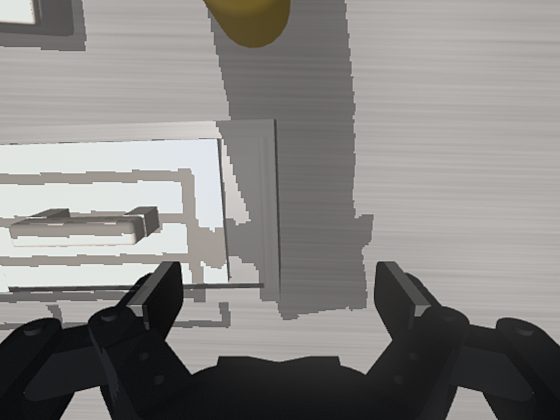

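The lid is flat in the recess, but its left edge, (219,138) to (230,280), looks slightly skewed against the kerb. I'll measure it.

```bash
cat > edge.py <<'E'
from lid import *
def edge(tag,y0=150,y1=192):
    d=dict(np.load(tag+".npz"));M=d["M"];W=cloud(d,M@d["T_tool_cam"])*1000;Q=tounit(W);z=W[...,2]
    R=M@d["T_tool_cam"];K=[]
    g=cv2.cvtColor(d["img"],cv2.COLOR_BGR2GRAY)
    v,u=np.indices(z.shape);E=[]
    for x in range(-50,51,4):
        m=(abs(Q[...,0]-x)<1.5)&(Q[...,1]>y0)&(Q[...,1]<y1)&(v<330)
        if m.sum()<30: continue
        o=np.argsort(Q[m][:,1]);ys=Q[m][o,1];zs=z[m][o]
        hi=ys[zs>65.5-0.5]
        hi=ys[(zs>64)]
        if len(hi): E.append((x,np.percentile(hi,99)))
    E=np.array(E);k=np.polyfit(E[:,0],E[:,1],1);r=E[:,1]-np.polyval(k,E[:,0]);g=abs(r)<2
    k=np.polyfit(E[g,0],E[g,1],1);print("left edge y@x=0",k[1],"skew rad",k[0],"std",r[g].std(),g.sum())
    return d,W,Q
if __name__=="__main__":
    import sys;d,W,Q=edge(sys.argv[1]);z=W[...,2]
    for n,lo in(("finger",0),):pass
E
python3 edge.py w19
```

```text
left edge y@x=0 165.4048648219822 skew rad 0.00155021137513156 std 0.6455429550473669 23
```

The true skew in the unit frame is only 0.002 rad, so what I saw is perspective. The left edge is at y = 165.4, leaving a 165–193 gap for the finger. Moving over it and part-way down.

```bash
python3 -m crank '[[[0,23,0,0,0],[0,0,25,0,0],[0,0,25,0,0],[0,0,10,0,0],[0,0,0,0,0]]]'
python3 - <<'E'
from edge import *
c,W,Q,Wt=view2("w20")
edge("w20")
for (u,v) in((172,275),(160,262),(178,262),(155,290)): print(u,v,np.round(Wt[v,u],1),np.round(W[v,u],1),np.round(Q[v,u],1))
E
```

```text
clock: 15.28
eef_pos: [0.5883, 0.134, 0.0859]
tool_rot: [-0.009, 1.0, -0.013, -0.011]
ft_force: [0.4, 0.2, 0.9]
grip_width: 0.0852
clock 15.28 pos [588.3 134.   85.9] yaw 91.04 tilt [-0.0224 -0.0263] f [0.4 0.2 0.9] w 85.2
bar unit y [103.3090239  118.35839651] x [-10.37793979   3.5839761 ] z [ 97.6589118  109.61153722] tool y max -108.80512754356837 tool x -0.41831671580470214
plate left y 204.76782250207557 z@left 67.3907579934906
tcp unit [ -3.7 226.9] z 86.1Traceback (most recent call last):
  File "<stdin>", line 3, in <module>
  File "edge.py", line 15, in edge
    k=np.polyfit(E[g,0],E[g,1],1);print("left edge y@x=0",k[1],"skew rad",k[0],"std",r[g].std(),g.sum())
    raise TypeError("expected non-empty vector for x")
TypeError: expected non-empty vector for x
```

View pics/w20.png

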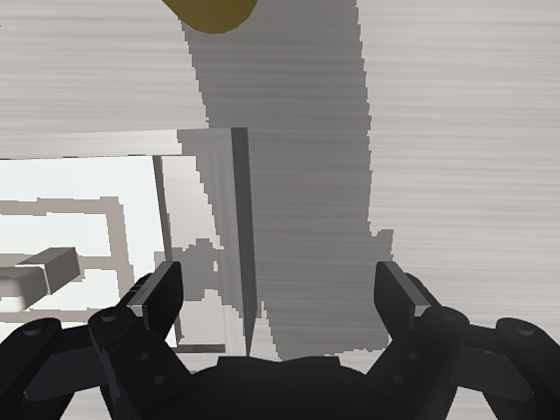

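```bash
python3 -m crank '[[[-3,4,8,-1.7,0],[0,1,12,0,0],[0,0,0,0,0]]]'
python3 - <<'E'
from edge import *
c,W,Q,Wt=view2("w21")
E
```

```text
clock: 15.7
eef_pos: [0.5927, 0.139, 0.0666]
tool_rot: [-0.025, 1.0, -0.013, -0.009]
ft_force: [-0.3, 0.2, -0.4]
grip_width: 0.0853
clock 15.7 pos [592.7 139.   66.6] yaw 92.83 tilt [-0.0183 -0.0255] f [-0.3  0.2 -0.4] w 85.3
bar unit y [176.15484736 190.31049329] x [-9.46134139 -0.44768361] z [ 97.86054902 113.41409465] tool y max -42.286425953596854 tool x 10.22492168776824
plate left y 204.7513725289245 z@left 67.41048954490668
tcp unit [  1.  231.7] z 66.9
```

View pics/w21.png

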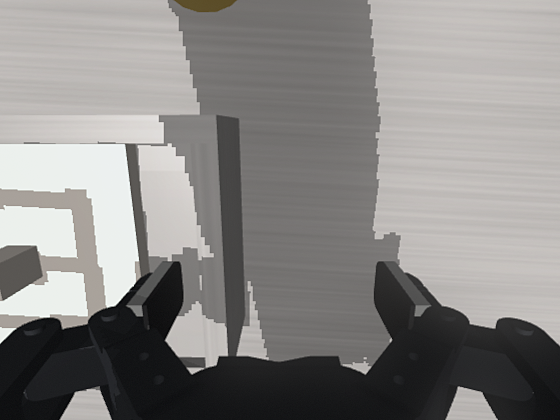

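```bash
python3 -m crank '[[[0,-3,8,0,0],[0,0,7,0,0],[0,0,0,0,0]]]'
python3 - <<'E'
from edge import *
c,W,Q,Wt=view2("w22")
E
```

```text
clock: 16.12
eef_pos: [0.5934, 0.1355, 0.0519]
tool_rot: [-0.025, 1.0, -0.012, -0.008]
ft_force: [-0.5, 0.3, 0.5]
grip_width: 0.0857
clock 16.12 pos [593.4 135.5  51.9] yaw 92.82 tilt [-0.0161 -0.025 ] f [-0.5  0.3  0.5] w 85.7
bar unit y [179.7697717  186.74643877] x [-9.00408091 -7.00615728] z [ 97.16283207 100.15327535] tool y max -42.481130850406394 tool x 10.611227192907261
plate left y 204.73918355264826 z@left 67.26820007033109
tcp unit [  1.4 228.1] z 52.0
```

View pics/w22.png

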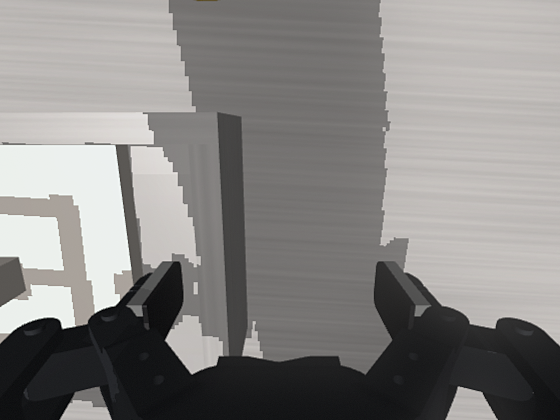

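The finger is in the gap with no contact. Go down 2 mm more and push right.

```bash
python3 -m crank '[[[0,-3,2,0,0],[0,-4,0,0,0],[0,-4,0,0,0]]]'
python3 -c "
from lid import *
goto(None)
from workcell import bot
print(tounit(np.array(bot.get_obs()['eef_pos'])*1000))"
python3 -m crank '[[[0,-4,0,0,0],[0,-3,0,0,0]]]'
python3 -c "
from lid import *
goto(None)
from workcell import bot
print(tounit(np.array(bot.get_obs()['eef_pos'])*1000))"
```

```text
clock: 16.55
eef_pos: [0.5946, 0.1241, 0.0509]
tool_rot: [-0.025, 1.0, -0.012, -0.008]
ft_force: [0.0, -0.7, -0.0]
grip_width: 0.0854
clock 16.55 pos [594.6 124.1  50.9] yaw 92.85 tilt [-0.0146 -0.0248] f [ 0.  -0.7 -0. ] w 85.4
[  1.91350454 216.67281773]
clock: 16.8
eef_pos: [0.595, 0.1184, 0.0512]
tool_rot: [-0.025, 1.0, -0.01, -0.008]
ft_force: [0.3, 4.3, -1.6]
grip_width: 0.0852
clock 16.8 pos [595.  118.4  51.2] yaw 92.88 tilt [-0.0145 -0.0205] f [ 0.3  4.3 -1.6] w 85.2
[  2.07994915 210.89132783]
```

```bash
python3 -m crank '[[[0,-3,0,0,0],[0,-3,0,0,0]]]'
python3 - <<'E'
from lid import *
from workcell import bot
view2("w23")
for n in("top","scene"):
    c=bot.camera(n);cv2.imwrite(f"pics/{n}23.png",c["img"]);np.savez(f"{n}23.npz",**c)
E
```

```text
clock: 17.05
eef_pos: [0.5952, 0.1156, 0.0515]
tool_rot: [-0.026, 1.0, -0.006, -0.008]
ft_force: [-1.7, 13.3, 0.5]
grip_width: 0.0856
clock 17.05 pos [595.2 115.6  51.5] yaw 93.0 tilt [-0.0148 -0.0133] f [-1.7 13.3  0.5] w 85.6
bar unit y [159.32682251 166.22394273] x [-8.32624055 -7.15328764] z [97.07809102 99.12775289] tool y max -42.45309488041362 tool x 10.665680756872696
plate left y 204.90544205661362 z@left 67.12456413521872
tcp unit [  2.  208.1] z 51.5
```

View pics/w23.png

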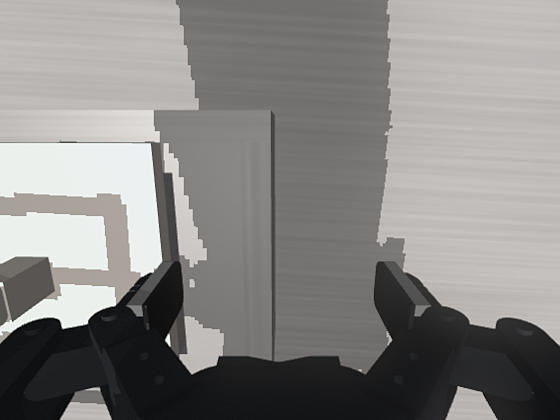

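View pics/top23.png

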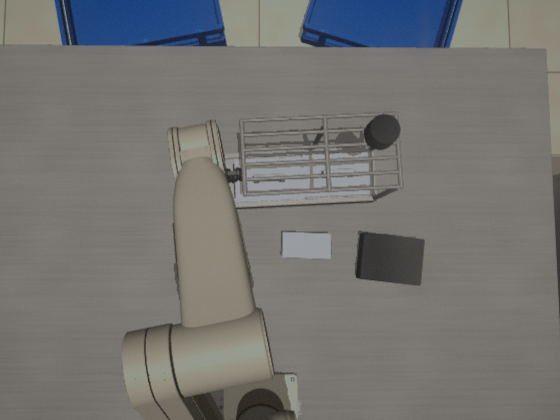

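Force is 13 N, and a narrow strip of open pan (unit y up to 163) shows past the lid's left edge, as it should when home (159). Keep pressing to confirm it's stopped.

```bash
python3 -m crank '[[[0,-4,0,0,0],[0,-4,0,0,0],[0,-4,0,0,0]]]'
python3 - <<'E'
from lid import *
c,W,Q,Wt=view2("w24")
z=W[...,2];v,u=np.indices(z.shape)
for x in range(-50,-10,6):
    m=(abs(Q[...,0]-x)<1.5)&(Q[...,1]>140)&(Q[...,1]<190)&(v<330)&(u<175)&(z>65)&(z<75)
    print(x,np.percentile(Q[m][:,1],99.5) if m.any() else None,end="; ")
E
```

```text
clock: 17.58
eef_pos: [0.5947, 0.1159, 0.0527]
tool_rot: [-0.031, 0.999, 0.005, -0.008]
ft_force: [-1.4, 12.7, 1.0]
grip_width: 0.0856
clock 17.57 pos [594.7 115.9  52.7] yaw 93.52 tilt [-0.0163  0.0094] f [-1.4 12.7  1. ] w 85.6
bar unit y [249.89504327 256.91294332] x [-9.77421816 -7.79045944] z [ 97.12259536 100.11586741] tool y max 49.065349179090795 tool x 10.593471687617505
plate left y 204.71845001089036 z@left 67.09148824124775
tcp unit [  1.6 208.5] z 52.7
-50 159.3926892595043; -44 159.27826726997782; -38 159.47453651854175; -32 159.18701433232562; -26 159.2704501761281; -20 159.44029475865995; -14 159.38405915584977;
```

The push has stalled at 12.7 N with the left edge at y = 159.3 (home is 159.0) and no measurable skew, so the pair is home. Back off, lift out and retreat for a clear look.

```bash
python3 -m crank '[[[0,4,0,0,0],[0,5,0,0,0],[0,3,-15,0,0],[0,2,-30,0,0],[0,5,-40,0,0],[0,0,-20,0,0],[0,0,0,0,0]]]'
python3 - <<'E'
from edge import *
c,W,Q,Wt=view2("w25")
plate("",W,Q,c,157);edge("w25")
E
```

```text
clock: 18.5
eef_pos: [0.5962, 0.1314, 0.165]
tool_rot: [-0.029, 1.0, 0.002, -0.006]
ft_force: [-0.1, -0.1, -0.7]
grip_width: 0.0855
clock 18.5 pos [596.2 131.4 165. ] yaw 93.35 tilt [-0.013   0.0029] f [-0.1 -0.1 -0.7] w 85.5
bar unit y [ 45.27988696 111.61896994] x [-10.41950689   5.13756617] z [ 99.76072398 109.42337672] tool y max -112.38092221056395 tool x 8.53007526333778
plate left y 204.38054335570786 z@left 66.51657199593839
tcp unit [  3.6 223.9] z 164.4
plate top: dz/dx,dz/dy [-0.0002 -0.0006] z at (0,y1) 68.51267864340932 z near/far 68.54606935854058 68.5244910140842 11030
 profile y 137 [(-72, -2.1), (-68, 66.4), (-66, 66.5), (-64, 66.8), (-62, 67.2), (-60, 65.9), (-57, 68.2), (-56, 67.4), (-54, 67.2), (-52, 68.5), (-50, 67.9), (-47, 69.0), (-45, 68.6), (-43, 69.3), (-42, 67.7)]
 profile y 137 [(40, 68.2), (40, 68.0), (40, 69.6), (41, 69.1), (41, 67.0), (41, 69.0), (41, 68.7), (41, 68.3), (41, 69.4), (41, 69.2), (41, 69.1), (42, 68.4), (42, 68.1), (42, 68.1), (42, 69.4), (42, 69.3), (43, 68.5), (43, 68.2), (43, 68.1), (43, 68.0), (43, 68.9), (43, 68.7), (43, 68.4), (44, 68.0), (44, 67.5)]
 profile y 97 [(-71, -1.6), (-68, 66.4), (-66, 66.2), (-64, 67.6), (-62, 66.0), (-60, 67.6), (-58, 67.8), (-55, 68.6), (-53, 68.5), (-51, 67.4), (-49, 67.8), (-47, 68.2), (-45, 68.4), (-43, 67.5), (-41, 67.9)]
 profile y 97 [(40, 68.8), (42, 68.7), (44, 68.2), (46, 67.6), (48, 69.3), (50, 67.4), (52, 68.4), (58, 58.9), (59, 59.8), (59, 65.4), (61, 66.5), (63, 66.1), (66, 65.7), (68, 66.6), (70, 66.6)]Traceback (most recent call last):
  File "<stdin>", line 3, in <module>
  File "edge.py", line 15, in edge
    k=np.polyfit(E[g,0],E[g,1],1);print("left edge y@x=0",k[1],"skew rad",k[0],"std",r[g].std(),g.sum())
    raise TypeError("expected non-empty vector for x")
TypeError: expected non-empty vector for x
```

View pics/w25.png

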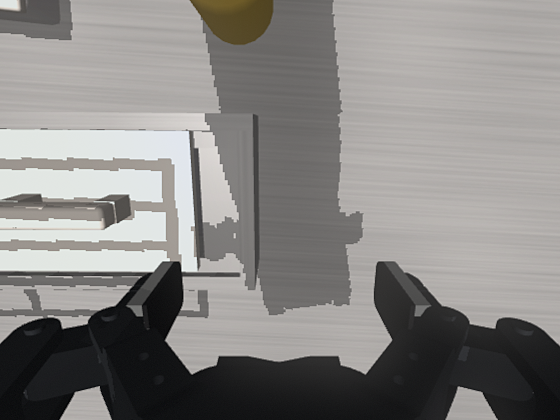

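```bash
python3 -m crank '[[[0,20,-30,0,0],[0,40,-10,0,0],[0,40,0,0,0],[0,40,0,0,0],[0,30,0,0,0],[0,0,0,0,0]]]'
python3 - <<'E'
from edge import *
from workcell import bot
goto(None)
for n in("top","scene"):
    c=bot.camera(n);np.savez(f"{n}26.npz",**c);cv2.imwrite(f"pics/{n}26.png",c["img"])
    if n=="top": cv2.imwrite("pics/top26z.png",cv2.resize(c["img"][100:290,190:450],None,fx=3,fy=3,interpolation=cv2.INTER_CUBIC))
    else: cv2.imwrite("pics/scene26z.png",cv2.resize(c["img"][110:310,150:350],None,fx=3,fy=3,interpolation=cv2.INTER_CUBIC))
a=dict(np.load("top0.npz"))["img"].astype(int);c=bot.camera("top");b=c["img"]
def rect(img,depth,c,box,name,z):
    W=cloud(c)
    zz=W[...,2];m=np.zeros(zz.shape,np.uint8);x0,y0,x1,y1=box;m[y0:y1,x0:x1]=((zz>.044)&(zz<.16))[y0:y1,x0:x1]
    n,l,s,cen=cv2.connectedComponentsWithStats(m)
    i=1+np.argmax(s[1:,4]);print(name,s[i],np.round(cen[i],2))
for cc in(dict(np.load("top0.npz")),c):
    rect(None,None,cc,(278,225,336,265),"tub",0);rect(None,None,cc,(350,228,428,288),"trays",0);rect(None,None,cc,(205,225,245,260),"bottle",0)
E
```

```text
clock: 19.3
eef_pos: [0.5835, 0.3018, 0.197]
tool_rot: [-0.027, 1.0, -0.002, -0.013]
ft_force: [0.8, 0.2, 0.4]
grip_width: 0.0854
clock 19.3 pos [583.5 301.8 197. ] yaw 93.07 tilt [-0.0266 -0.0043] f [0.8 0.2 0.4] w 85.4
tub [ 282  231   50   28 1245] [306.41 244.58]
trays [ 359  232   66   53 2881] [391.54 258.19]
bottle [214 230  24  24 453] [225.6  241.37]
tub [ 282  231   50   28 1250] [306.47 244.57]
trays [ 359  232   66   53 2882] [391.48 258.19]
bottle [214 230  24  24 454] [225.66 241.39]
```

View pics/top26z.png

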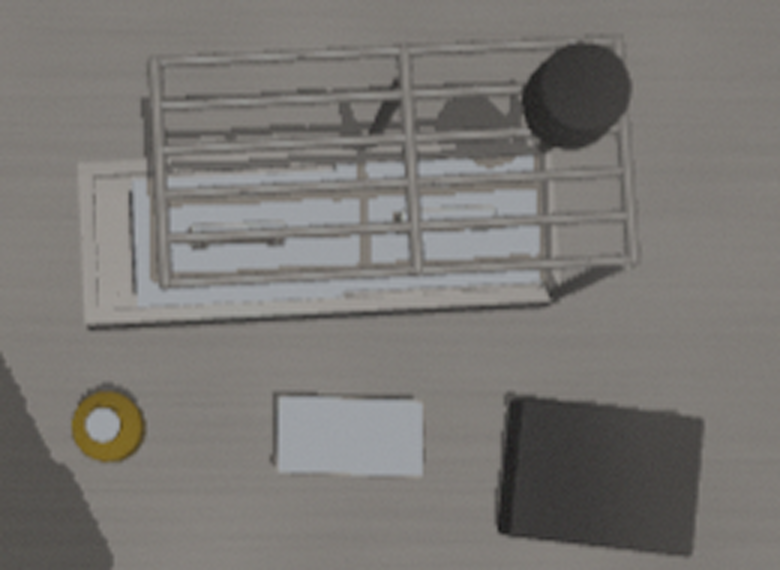

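View pics/scene26z.png

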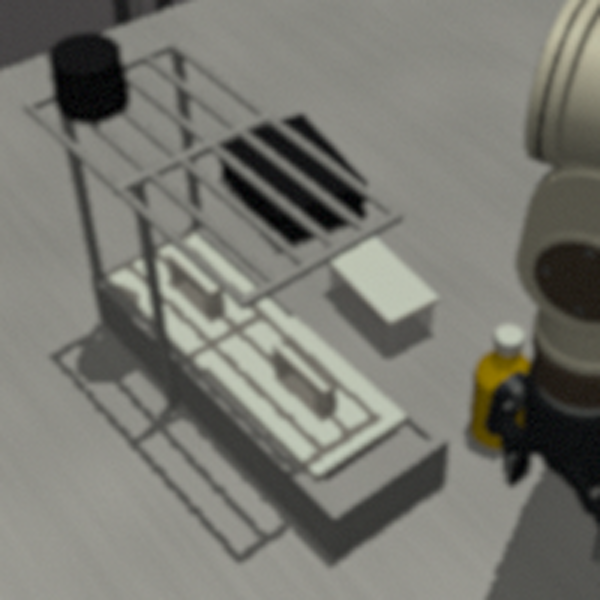

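The top and scene views show the two lids butted with no visible gap and the bystanders unmoved. One last numeric check on both bars and plate heights, then I'll hand in.

Run:
```python
from edge import *
for t in("top26","scene26"):
    c=dict(np.load(t+".npz"));W=cloud(c)*1000;Q=tounit(W);z=W[...,2]
    for n,lo,hi in(("loose",-14,156),("home",-190,-22)):
        m=(abs(Q[...,0])<48)&(Q[...,1]>lo)&(Q[...,1]<hi)&(z>60)&(z<78)&(c["img"].min(2)>90)&(abs(Q[...,0])>14)
        A=np.c_[Q[m],np.ones(m.sum())];k=np.linalg.lstsq(A,z[m],rcond=None)[0]
        b=(abs(Q[...,0])<14)&(Q[...,1]>lo)&(Q[...,1]<hi)&(z>100)&(z<116)
        print(t,n,"slope",np.round(k[:2],4),"z",round(np.median(z[m]),1),"bar y",np.round(np.percentile(Q[b][:,1],[1,99]),1),"x",np.round(np.median(Q[b][:,0]),1))
    m=(abs(Q[...,0])<40)&(Q[...,1]>140)&(Q[...,1]<185)&(z>66.5)
    if m.any():print("left edge",np.percentile(Q[m][:,1],98))
```

```text
top26 loose slope [0.0032 0.0005] z 69.2 bar y [ 33.6 108.6] x 1.8
top26 home slope [0.0008 0.    ] z 69.4 bar y [-142.9  -65.3] x 5.9
left edge 158.61177663945892
scene26 loose slope [-0.0005  0.0007] z 69.2 bar y [ 34.3 112.7] x -1.7
scene26 home slope [-0.0029  0.0004] z 69.1 bar y [-141.3  -61.1] x 5.1
left edge 161.6119119317868
```

The home-lid bar x reads high (5–6 mm), though the recess only allows ±3. I'll check its angle by fitting the bars.

Run:
```python
from edge import *
for t in("top26","scene26"):
    c=dict(np.load(t+".npz"));W=cloud(c)*1000;Q=tounit(W);z=W[...,2]
    for n,yc in(("loose",71),("home",-105)):
        b=(abs(Q[...,0])<16)&(abs(Q[...,1]-yc)<37)&(z>105.5)&(z<116)
        P=Q[b];xs=[];
        for y in np.arange(yc-36,yc+36,6):
            m=abs(P[:,1]-y)<3
            if m.sum()>=3: xs.append((y,P[m,0].min(),P[m,0].max()))
        X=np.array(xs);mid=(X[:,1]+X[:,2])/2
        print(t,n,b.sum(),"mid x",np.round(mid,1),"width",np.round(X[:,2]-X[:,1],1),"slope",np.round(np.polyfit(X[:,0],mid,1)[0],3))
    # near edge of plates: height step 70 vs kerb 68 is too small -> use brightness
c=dict(np.load("top26.npz"));g=c["img"].min(2)
for lo,hi,n in((245,312,"loose"),(318,366,"home")):
    E=[]
    for u in range(lo,hi):
        col=g[186:206,u].astype(float)
        d=np.diff(cv2.GaussianBlur(col[:,None],(1,3),0)[:,0]);i=np.argmin(d)
        E.append(tounit(ray(c,u,186+i+.5,.07)*1000))
    E=np.array(E);k=np.polyfit(E[:,1],E[:,0],1)
    for _ in range(4):
        r=E[:,0]-np.polyval(k,E[:,1]);q=abs(r-np.median(r))<2;k=np.polyfit(E[q,1],E[q,0],1)
    print(n,"near edge x",np.median(E[q,0]),"slope",k[0],q.sum(),len(E))
```

```text
top26 loose 67 mid x [-2.9 -2.3 -2.  -2.7 -3.   2.5  2.8 -3.  -2.7 -2.5 -2.  -2.3] width [14.4 15.8 15.9 13.1 13.4  3.2  2.4 15.1 15.1 15.9 15.6 15.9] slope 0.004
top26 home 87 mid x [6.1 6.  6.3 6.7 5.3 5.5 4.6 4.9 5.4 5.5] width [7.7 7.9 7.9 7.9 5.2 5.5 8.1 8.7 8.2 8.8] slope -0.023
scene26 loose 104 mid x [-4.1 -2.9 -2.3 -3.7 -3.1 -5.3 -3.1 -3.5 -3.5 -5.6 -2.4 -3.2] width [ 9.5 12.8 12.2 16.1 14.9 12.4 14.3 15.4 14.1 10.3 15.6 13.6] slope -0.004
scene26 home 72 mid x [3.2 3.2 4.4 2.8 5.2 2.3 3.5 3.  5.  2.2 3.2] width [ 9.7 11.9 10.9  8.8  6.8 11.3 13.1 11.3  9.3 11.8 10.4] slope -0.005
loose near edge x -31.3036542528074 slope 0.31417562031862895 11 67
home near edge x -69.7611662932267 slope -0.005130394950360679 48 48
```

```bash
python3 -c "
from workcell import bot
print(bot.job_done()); print(bot.get_obs()['clock'])"
```

```text
the job is handed in; nothing more can be done
None
the job is handed in; nothing more can be done
```

The loose lid is in the recess under the shelf, pressed tight against the other lid, and the job is handed in at about 19.4 s of the 48 s allowed. No verdict was reported.

**What I did:** I gripped the lid by the left end of its bar and laid it with its right end in the recess and its left end on the kerb, clear of the shelf. I then pushed it in with an open finger, first on the bar end until it dropped flat, then on the plate's left edge until it stopped against the other lid. The push held at about 13 N for roughly 0.5 s before I backed out.

**Last checks:**
- **Fit:** while pressed, the left edge measured at unit y = 159.3 mm (ideal 159.0). No gap shows in the top or scene pictures.
- **Flatness:** both plates are level within about 0.003 rad, with their tops at the same height to within about 0.3 mm.
- **Other things on the bench:** the tub, trays and bottle show no movement, and the arm is clear.

**Checks that disagreed:**
- **Sideways position:** the loose lid reads about -3 mm and the right lid +3 to +6 mm in x. The right lid's bar is partly hidden by the shelf wires, and the recess only allows ±3 mm.
- **Right lid's angle:** the top view gave -0.023 rad, over the 0.02 limit, but with about half the bar's width hidden. The clearer scene view gave -0.005 rad.
- **Left edge afterwards:** rough readings from the fixed cameras gave 158.6 mm (top) and 161.6 mm (scene).
- **Near edge of the loose lid:** my fit from the top picture failed, so I did not use it.

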